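Change the filters of the bench dust extractor

TASK

Change the filters of the dust extractor: push the spent cartridge down, turn it a quarter anticlockwise, lift it out and stand it upright in the grey tray, then put the fresh cartridge in its place, pushing it down against the spring and turning it a quarter clockwise until it clicks up and is locked. Slide every washed pre-filter panel waiting in the drying rack (two to four of them) fully down into a slot of its own in the extractor, and when all of that is in, press the green start button. Leave the other things on the bench where they are.

Things in the scene. Friction and masses are not known exactly. Their poses are not given: they have to be found in the camera images.
- unit: Bench dust extractor: fixed grey steel cabinet, 210 mm deep (x), 370 mm wide (y), flat deck 130 mm above the bench. Origin: centre of its underside, on the bench; x points away from its front (the robot's side), y to its left, z up. On its left is the cartridge well, on its right four panel slots, at its front middle the start button.
- well (a point): Centre of the cartridge well's mouth, level with the deck, at x 0, y +110 mm of the extractor. A round steel collar, 128 mm across, with a 96 mm hole; inside it a tube of the same bore and a sprung plate. A cartridge within 3 mm of the axis, its bar and lugs along the extractor's x within 0.07 rad, goes in through the two notches and comes to rest on the plate.
- notch (a point): Middle of the front one of the collar's two notches (the other is opposite, at the back; +x and -x of the well), at the deck, 56 mm from the axis. A notch is 31 mm wide and lets a lug down through the collar. To lock, push the cartridge down and turn it 90 degrees clockwise seen from above. Walls stop it from turning the other way out of the notch.
- pocket (a point): Roof of one of the two pockets under the collar (the other is opposite; -y and +y of the well) that hold the lugs, 10 mm below the deck. Turned 90 degrees, the bar lies along the extractor's y; a wall stops it 4 degrees beyond. Let go, and the spring lifts the lugs 6 mm into the pockets (the click): locked, the underside is 60 mm above the bench, the flat top 140 mm.
- plate (a point): Middle of the top of the sprung plate in the well, which the cartridge's underside sits on: 85 mm above the bench when free, about 75 mm under a loose cartridge, 60 mm under a locked one. Lugs pass under the collar only while the underside is below 54 mm (aim for 49). Let go halfway, they stay caught there. To unlock: push to 49 mm, turn 90 degrees anticlockwise, lift out.
- follower (a joint): Height of the sprung plate relative to its free height, in m: 0 free, -0.025 with a locked cartridge, -0.031 where the lugs just pass under the collar, -0.036 a good depth for turning, -0.045 lowest. Spring 400 N/m, upwards: pushing a cartridge to turning depth takes about 10 N besides its weight.
- slot1 (a point): Centre of the mouth of the first of four equal panel slots, the one next to the well, level with the deck, at x 0, y -30 mm of the extractor; the others follow 42 mm apart to the right (y -72, -114, -156 mm). A slot is 126 mm long (x) and 15 mm wide (y), its floor 70 mm below the mouth; the long sides of the mouth flare to 25 mm over its top 14 mm.
- spent: Round filter cartridge, 90 mm across and 80 mm tall, upright, 0.3 to 0.52 kg, the same after a half turn. Origin: centre of its underside; z up; x along its grip bar and its lugs. The used, dusty one; it starts locked in the well, its bar along the extractor's y, its underside 60 mm above the bench. Grip bar and lugs as on the fresh one.
- fresh: Round filter cartridge, 90 mm across and 80 mm tall, upright, 0.3 to 0.52 kg, the same after a half turn. Origin: centre of its underside; z up; x along its grip bar and its lugs. The new one, with white filter paper; it starts standing on the bench, to the robot's left, its bar at any angle, and may be knocked aside.
- fresh_bar (a point): Middle of the grip bar on the fresh cartridge's flat top, 96 mm above its underside: 64 mm long (along the cartridge's x), 18 mm wide (y), 32 mm tall (80 to 112 mm above the underside). Below its ends two bayonet lugs stick out of the cartridge along +x and -x: 22 mm wide, 10 mm tall (50 to 60 mm above the underside), out to 54 mm from the axis.
- panel1: Pre-filter panel, rigid mesh in an aluminium frame, 120 mm wide (x), 12 mm thick (y), 110 mm tall (z), 0.2 kg. Origin: centre of its lower edge; z up. It starts upright in the drying rack, lower edge 10 mm above the bench; some are absent. Take it by its upper edge across the thickness; either way round fits any slot. Fully home, its upper edge is 170 mm above the bench.
- panel2: Pre-filter panel, rigid mesh in an aluminium frame, 120 mm wide (x), 12 mm thick (y), 110 mm tall (z), 0.2 kg. Origin: centre of its lower edge; z up. It starts upright in the drying rack, lower edge 10 mm above the bench; some are absent. Take it by its upper edge across the thickness; either way round fits any slot. Fully home, its upper edge is 170 mm above the bench.
- panel3: Pre-filter panel, rigid mesh in an aluminium frame, 120 mm wide (x), 12 mm thick (y), 110 mm tall (z), 0.2 kg. Origin: centre of its lower edge; z up. It starts upright in the drying rack, lower edge 10 mm above the bench; some are absent. Take it by its upper edge across the thickness; either way round fits any slot. Fully home, its upper edge is 170 mm above the bench.
- panel4: Pre-filter panel, rigid mesh in an aluminium frame, 120 mm wide (x), 12 mm thick (y), 110 mm tall (z), 0.2 kg. Origin: centre of its lower edge; z up. It starts upright in the drying rack, lower edge 10 mm above the bench; some are absent. Take it by its upper edge across the thickness; either way round fits any slot. Fully home, its upper edge is 170 mm above the bench.
- rack: Fixed drying rack: white base 150 mm (x) by 162 mm (y), 10 mm thick, lips 22 mm high at its x ends; panels stand along its x in four places, at y -63, -21, 21 and 63 mm, each between two wire hoops 16 mm apart and 58 mm high. Origin: centre of its underside, on the bench. It stands on the right or, changing places with the tray, on the left.
- tray: Fixed open grey plastic tray for the spent cartridge, 150 by 150 mm outside, 45 mm high, walls and floor 4 mm. Origin: centre of its underside, on the bench. It stands on the left or, changing places with the rack, on the right.
- start_top (a point): Centre of the top of the green start button (26 mm across, in a dark collar) at the front middle of the extractor's deck, 152 mm above the bench. Pressed straight down; fully down takes 5 N.
- start (a joint): How far the start button is pressed, in m: 0 released, 0.006 fully down; it springs back. Press it past 0.004.
- chisel: Not part of the job, leave it where it is: stone chisel with a wooden handle, 230 mm long, lying. Origin: middle of its underside.
- mallet: Not part of the job, leave it where it is: carver's wooden mallet, 235 mm long and 72 mm across, lying. Origin: middle of its underside.
- disc: Not part of the job, leave it where it is: flat sanding disc, 115 mm across, 12 mm thick. Origin: middle of its underside.
- brick: Not part of the job, leave it where it is: red perforated brick, 190 x 90 x 65 mm. Origin: middle of its underside.
- sprayer: Not part of the job, leave it where it is: white water bottle with a blue cap, 72 mm across, 190 mm tall. Origin: middle of its underside.
- offcut: Not part of the job, leave it where it is: marble offcut, 110 x 70 x 30 mm. Origin: middle of its underside.
Things that resemble listed ones, but are neither listed nor needed, are in the scene too. What is shaped like the panel4 but red is not meant.

How it is judged:
On the way, in this order (a step that is already met when the one before it is completed fails the run):
1. the spent cartridge has been unlocked and lifted out of the well (z of spent in the frame of unit above 0.115 m), for 0.1 s.
2. the fresh cartridge is locked in the well (horizontal distance between fresh and well below 0.005 m and z of fresh in the frame of unit between 0.056 and 0.065 m and angle between the x axis of fresh and the y axis of unit, either way round below 0.16 rad and angle between fresh's own z axis and vertical below 0.06 rad), for 0.2 s.
3. with the fresh cartridge locked and every panel home, the start button is pressed (all of step 2 and x of panel1 in the frame of unit between -0.008 and 0.008 m and y of panel1 in the frame of unit between -0.168 and -0.018 m and z of panel1 in the frame of unit between 0.05 and 0.064 m and angle between each of panel1, panel2, panel3, panel4's own z axis and vertical below 0.1 rad and x of panel2 in the frame of unit between -0.008 and 0.008 m and y of panel2 in the frame of unit between -0.168 and -0.018 m and z of panel2 in the frame of unit between 0.05 and 0.064 m and x of panel3 in the frame of unit between -0.008 and 0.008 m and y of panel3 in the frame of unit between -0.168 and -0.018 m and z of panel3 in the frame of unit between 0.05 and 0.064 m and x of panel4 in the frame of unit between -0.008 and 0.008 m and y of panel4 in the frame of unit between -0.168 and -0.018 m and z of panel4 in the frame of unit between 0.05 and 0.064 m and value of joint start above 0.004 m), for 0.02 s.
At the end, for the whole second after the job is handed in: Fresh cartridge locked (underside 56 to 65 mm up, bar within 0.16 rad of the extractor's y); each panel within 4 mm of its slot floor; spent cartridge upright on the tray floor within 30 mm of its middle; all at rest; start pressed over 4 mm after the loading; bystanders within 30 mm (all of step 2 and x of panel1 in the frame of unit between -0.008 and 0.008 m and y of panel1 in the frame of unit between -0.168 and -0.018 m and z of panel1 in the frame of unit between 0.05 and 0.064 m and angle between each of panel1, panel2, panel3, panel4, spent's own z axis and vertical below 0.1 rad and x of panel2 in the frame of unit between -0.008 and 0.008 m and y of panel2 in the frame of unit between -0.168 and -0.018 m and z of panel2 in the frame of unit between 0.05 and 0.064 m and x of panel3 in the frame of unit between -0.008 and 0.008 m and y of panel3 in the frame of unit between -0.168 and -0.018 m and z of panel3 in the frame of unit between 0.05 and 0.064 m and x of panel4 in the frame of unit between -0.008 and 0.008 m and y of panel4 in the frame of unit between -0.168 and -0.018 m and z of panel4 in the frame of unit between 0.05 and 0.064 m and x of spent in the frame of tray between -0.03 and 0.03 m and y of spent in the frame of tray between -0.03 and 0.03 m and z of spent in the frame of tray between -0.005 and 0.012 m and linear speed of each of spent, fresh, panel1, panel2, panel3, panel4 below 0.02 m/s); the robot touches nothing.
It fails at once if a thing that is not part of the job is moved more than 30 mm (distance of any of chisel, mallet, disc, brick, sprayer, offcut from where it was at the start of the episode above 0.03 m).
Of panel1, panel2, panel3, panel4 only 2 to 4 are there at a start; the rules pass over those that are not, and their reading is None.
At some moment in a run one of fresh may be knocked a few centimetres aside while the robot is not near it.
Once in a run the grip may slacken for a moment while it holds something.
It also fails if it takes over 210 s, if anything falls off the work surface, if the arm or the gripper's body presses on something with over 40 N, if the wrist force passes 120 N, or if a joint passes its speed limit or range.

ROBOT

A 6-joint arm with a two-finger parallel gripper is mounted at the origin on the work surface. World frame = base frame: x ahead of the robot, y to its left, z up, the work surface at z = 0. Lengths are in m, angles in rad, forces in N, time in s.
With the tool pointing down it reaches from about 0.275 to 0.75 m from the base axis. Payload 10.2 kg.
Tool frame: the origin (TCP) lies midway between the tips of the shut fingers; the grasp point (between the pads) lies 19 mm behind it; z points along the fingers, y is the line along which they close (so a half turn about z gives the same grasp; the last joint's range is limited). The gripper opens to 88 mm and grips with 3 to 60 N. Pads are 18 mm wide; open, the fingers measure 123 mm over their backs; the gripper's body (75 mm by 187 mm) begins 45 mm behind the grasp point.
Start: joints at [0.915, 0.313, 1.498, -0, 1.331, -0.223], TCP at [0.22, 0.477, 0.239] pointing down, gripper open.
Joint ranges: [-2.94, 2.94], [-0.97, 2.17], [0.19, 2.56], [-1.23, 4.37], [0.02, 3.11], [-2.88, 2.88]. Speed limits (rad/s): [2.39, 2.39, 3.01, 3.14, 3.14, 3.14].

INTERFACE

Orientations are given as a rotation vector (axis times angle).
In Python, from cell import manip gives the robot as it stands.
- The arm moves only by the tool play_rows, never from a script. Its arguments are lists of equal length, an entry for each row: "translation": the shift along the tool's x, y, z in mm, a list of three; "yaw": the turn about the tool's z in rad; "grip": the opening in per cent of the stroke, from 0 (shut) to 100 (fully open). A call has 1 to 8 rows; each row is the pose to reach, as a shift and turn from the pose commanded when the call began, along the tool's axes at that moment; what a row does not reach only later rows make up. A row lasts 1/10 s, in which the tool goes at most 50 mm and 8.59 degrees, less where a joint would pass 70% of its speed; a pose out of reach is approached as far as the arm can. A call with a gripper value outside its range is refused whole. The fingers move at their own pace and stop on an object; "newtons" is the grip in N (left out, the last holds). Time passes only in rows, so rows that repeat a pose let the fingers close. It gives the time, the measured TCP pose, the force, the opening and the grip force at its end, in the units of the state.
- manip.observe(): the state, without advancing time (a new reading comes with each control period).
- manip.get_image(name): name is "side" or "top" or "wrist"; returns a dict with "frame" (400x640x3 uint8, red, green, blue), "fx", "fy", "cx", "cy" (pixels), "rvec" (rotation vector, rad) and "tvec" (3), from world to camera coordinates, as OpenCV has them. Camera axes: x right, y down, z forward; pixel columns grow to the right and rows downward; lengths in m; the calibration is good to about 2 mm. A picture is of the moment at which its call begins. There is no depth.
- manip.close_job(): hands the job in; it is judged then, once.
Trained networks look in a picture, given as the dict that the camera call returned (one of the last four; its "shot" number tells which), for a name from the list of things; names that differ only in an ending like _2 or _b are one class to them, and where a whole thing is asked for, a point or a joint stands for the part that bears it (a point fixed in the world has none). Each returns a list of dicts, best first, with "score" (0 to 1); they miss things now and then, are a little off and sometimes report something else, mostly with a low value. They report only what shows in the picture. A call takes as long as a camera call. They do not tell look-alikes from the thing itself.
- manip.find_in(picture, name): "xyz" ([x, y, z] in m, in the coordinates of the camera as it stood for that picture, good to about 4 mm: the middle of the surface that is visible of it).
- manip.trace(picture, name): "mask" (400x640 bool, what is visible of it).
- manip.pinpoint(picture, name): "xyz" ([x, y, z] in m, in the coordinates of the camera as it stood for that picture, good to about 4 mm: a listed point, or the origin of a listed thing).
The state is a dict: "time": time; "q": joint angles; "qvel": joint speeds; "joint_torque": joint torques, N m; "ee_pos": TCP position; "orientation": TCP orientation; "contact_force": force on the tool from outside, world axes, zero at the start; "moment": the same for the moment, N m; "gripper_width": opening from 0.0 (shut) to 1.0 (fully open); "gripper_force": force on a finger pad.
Only numpy, scipy, OpenCV 4.12 (cv2) and the standard library are available. Lean on these libraries where they do the work, as an engineer would, in place of code of your own. Each camera call takes 0.05 s, during which the arm holds its last target. There are 200 camera calls.

## Working session

There is one attempt and no reset: what is moved stays moved. The work goes in short steps, Python scripts to look and compute and a tool call to move; the robot and the scene stay as the last step left them, time stands still between calls to the robot, and variables do not carry over. Pictures are saved under pics/ and viewed, at most 14 in all, crops included, and the job is handed in when it is done.

Besides the shell and the picture viewer there is one more tool, called by a JSON object that holds its "fn" and its "kwargs", one argument or row to a line. play_rows: Moves the arm, as the interface text tells. Its arguments: {"type":"object","properties":{"translation":{"type":"array"},"yaw":{"type":"array"},"grip":{"type":"array"},"newtons":{"type":"number"}},"required":["translation","yaw","grip"]}

```bash
ls; mkdir -p pics
cat > h.py <<'E'
from cell import manip
import numpy as np, cv2
from scipy.spatial.transform import Rotation as R
def shot(c): return manip.get_image(c)
def w(p,xyz): return R.from_rotvec(p["rvec"]).inv().apply(np.array(xyz)-p["tvec"])
def pin(p,n,f="pinpoint",k=4):
    return [(round(d["score"],2),w(p,d["xyz"]).round(4).tolist()) for d in getattr(manip,f)(p,n)[:k]]
def pix(p,uv,z):
    """world point on plane z for pixel"""
    r=R.from_rotvec(p["rvec"]).inv(); o=r.apply(-np.array(p["tvec"]))
    d=r.apply([(uv[0]-p["cx"])/p["fx"],(uv[1]-p["cy"])/p["fy"],1]); return o+d*(z-o[2])/d[2]
def proj(p,X): return cv2.projectPoints(np.float64(X).reshape(-1,3),np.float64(p["rvec"]),np.float64(p["tvec"]),np.array([[p["fx"],0,p["cx"]],[0,p["fy"],p["cy"]],[0,0,1.]]),None)[0].reshape(-1,2)
def save(p,n,crop=None,s=1):
    f=p["frame"][...,::-1]
    if crop: f=f[crop[1]:crop[3],crop[0]:crop[2]]
    cv2.imwrite("pics/"+n+".png",cv2.resize(f,None,fx=s,fy=s,interpolation=cv2.INTER_CUBIC))
def st():
    o=manip.observe(); return o
E
python3 - <<'E'
from h import *
o=st(); print({k:np.round(v,3).tolist() for k,v in o.items()})
for c in("top","side"):
    p=shot(c); save(p,c+"0")
    print(c, R.from_rotvec(p["rvec"]).inv().apply(-np.array(p["tvec"])).round(3))
    for n in "unit well notch pocket slot1 start_top spent fresh fresh_bar panel1 rack tray".split(): print(n,pin(p,n))
E
```

```text
pics
{'time': 0.0, 'q': [0.915, 0.313, 1.498, 0.0, 1.331, -0.223], 'qvel': [0.0, -0.0, 0.0, 0.0, -0.0, -0.002], 'joint_torque': [0.0, -40.222, -25.227, 0.069, 0.035, -0.0], 'ee_pos': [0.22, 0.476, 0.238], 'orientation': [-0.674, -3.068, 0.002], 'contact_force': [-0.142, -0.062, -0.257], 'moment': [0.059, 0.002, -0.005], 'gripper_force': 0.0, 'gripper_width': 0.999}
top [0.207 0.064 1.703]
unit [(0.76, [0.6025, -0.0201, 0.0027])]
well [(0.83, [0.6052, 0.0916, 0.1292]), (0.38, [0.4335, -0.3217, 0.0019])]
notch [(0.68, [0.5512, 0.0972, 0.1357])]
pocket [(0.93, [0.6097, 0.0342, 0.1166])]
slot1 [(0.61, [0.6083, 0.0332, 0.1192]), (0.59, [0.5957, -0.0435, 0.1294])]
start_top [(0.41, [0.5273, -0.001, 0.1543])]
spent []
fresh [(0.71, [0.3613, 0.2783, 0.0033])]
fresh_bar [(0.67, [0.3665, 0.2819, 0.0981])]
panel1 [(0.86, [0.5293, 0.4017, 0.01]), (0.55, [0.5397, 0.3216, 0.0117]), (0.54, [0.1959, 0.3604, 0.0013]), (0.52, [0.5398, 0.2828, 0.0103])]
rack []
tray [(0.68, [0.4337, -0.3186, 0.0029])]
side [ 0.005 -1.015  0.872]
unit [(0.63, [0.5981, -0.0227, -0.0016])]
well [(0.63, [0.6078, 0.0947, 0.1232]), (0.31, [0.5959, -0.0192, -0.002])]
notch [(0.56, [0.5503, 0.0999, 0.1263]), (0.43, [0.3616, 0.2805, -0.0035]), (0.32, [0.5384, 0.3239, 0.0082]), (0.19, [0.3638, 0.2742, 0.096])]
pocket [(0.74, [0.3614, 0.28, -0.0017]), (0.7, [0.6056, 0.036, 0.1199])]
slot1 [(0.61, [0.6016, -0.0487, 0.1288])]
start_top [(0.36, [0.5273, 0.0, 0.1472])]
spent [(0.82, [0.6083, 0.0874, 0.0594]), (0.37, [0.6529, -0.3751, -0.0004]), (0.17, [0.5277, 0.4052, 0.0051])]
fresh [(0.77, [0.3612, 0.2791, -0.0013])]
fresh_bar [(0.67, [0.3647, 0.276, 0.0955]), (0.33, [0.6034, 0.0356, 0.1161])]
panel1 [(0.98, [0.5464, 0.2801, 0.0083]), (0.92, [0.1999, 0.3626, -0.0015]), (0.77, [0.5406, 0.3257, 0.0052]), (0.55, [0.5316, 0.4058, 0.0073])]
rack [(0.75, [0.5339, 0.3446, 0.0006])]
tray [(0.87, [0.4311, -0.3277, -0.0032]), (0.4, [0.5449, 0.277, 0.0074])]
```

View pics/top0.png

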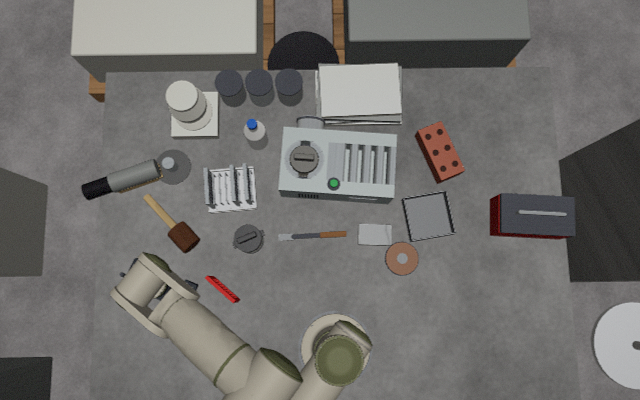

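View pics/side0.png

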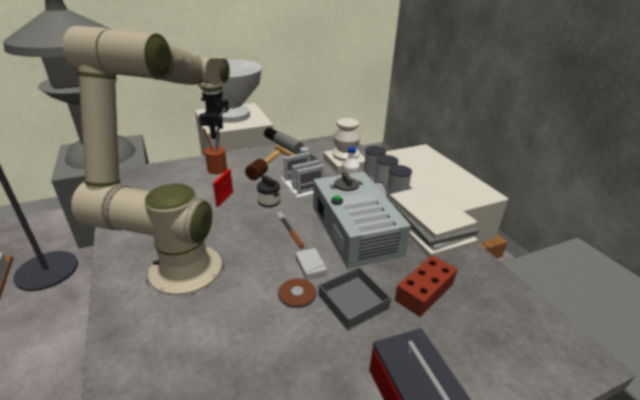

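The top view shows the extractor at about (337,165), the rack with panels on the left at (230,188), and the tray on the right at (428,216). The fresh cartridge is at (248,239) and the red decoy panel at (222,288). The side view agrees. Next I'll bring the wrist camera over the well.

```bash
cat >> h.py <<'E'
def go(x,y,z,yh=None,rz=0):
    """tool shift (mm) and yaw to put TCP at world x,y,z with tool y axis along heading yh (mod pi)"""
    o=st(); r=R.from_rotvec(o["orientation"]); m=r.as_matrix()
    s=r.inv().apply(np.array([x,y,z])-o["ee_pos"])*1000
    h=np.arctan2(m[1,1],m[0,1]); dq1=np.arctan2(y,x)-np.arctan2(o["ee_pos"][1],o["ee_pos"][0])
    out=[]
    if yh is not None:
        for k in(-1,0,1,2,-2):
            d=-(yh-h)+k*np.pi
            d=(d)
            out.append((round(d,3),round(o["q"][5]+d+dq1,2)))
        out=[t for t in out if abs(t[1])<2.85]
    print("shift",s.round(1).tolist(),"h",round(h,4),"yaw/q6 options",out,"rows",round(np.linalg.norm(s)/50,1))
def state():
    o=st(); m=R.from_rotvec(o["orientation"]).as_matrix()
    print("t",round(o["time"],1),"tcp",np.round(o["ee_pos"],4),"h",round(np.arctan2(m[1,1],m[0,1]),4),"tz",m[:,2].round(3),"q6",round(o["q"][5],2),"F",np.round(o["contact_force"],1),"w",round(o["gripper_width"]*88,1),"gf",round(o["gripper_force"],1))
E
python3 - <<'E'
from h import *
state()
p=shot("wrist"); rot=R.from_rotvec(p["rvec"]).inv(); c=rot.apply(-np.array(p["tvec"]))
o=st(); m=R.from_rotvec(o["orientation"])
print("cam in tool",m.inv().apply(c-o["ee_pos"]).round(3),"axes",(m.inv()*rot).as_matrix().round(2).tolist(),p["fx"])
go(.57,.06,.36,-0.047)
go(.36,.279,.25,-0.047)
E
```

```text
t 1.3 tcp [0.2202 0.4766 0.2387] h 1.138 tz [-0. -0. -1.] q6 -0.22 F [ 0.1 -0.1 -0.6] w 88.0 gf 0.0
cam in tool [ 0.07  -0.    -0.147] axes [[0.0, -0.96, -0.27], [1.0, 0.0, 0.0], [-0.0, -0.27, 0.96]] 288.1469572583444
shift [-492.3, -231.5, -121.3] h 1.138 yaw/q6 options [(np.float64(1.185), np.float64(-0.07))] rows 11.1
shift [-209.8, -120.8, -11.3] h 1.138 yaw/q6 options [(np.float64(-1.957), np.float64(-2.66)), (np.float64(1.185), np.float64(0.48))] rows 4.8
```

{"fn": "play_rows", "kwargs": {
  "translation": [
    [-490, -230, -121],
    [-490, -230, -121],
    [-490, -230, -121],
    [-490, -230, -121],
    [-490, -230, -121],
    [-490, -230, -121],
    [-490, -230, -121],
    [-490, -230, -121]
  ],
  "yaw": [1.185, 1.185, 1.185, 1.185, 1.185, 1.185, 1.185, 1.185],
  "grip": [70, 70, 70, 70, 70, 70, 70, 70]
}}

```text
time: 2.15
ee_pos: [0.4724, 0.176, 0.3267]
orientation: [2.28, 2.161, 0.001]
contact_force: [0.7, 0.1, 0.9]
gripper_width: 0.7
gripper_force: 0.0
```

Run:
```python
from h import *
state(); go(.57,.06,.36,-0.047)
```

```text
t 2.1 tcp [0.4724 0.176  0.3267] h -0.0532 tz [ 0.  0. -1.] q6 0.18 F [0.7 0.1 0.9] w 61.6 gf 0.0
shift [-110.6, 103.7, -33.3] h -0.0532 yaw/q6 options [(np.float64(-0.006), np.float64(-0.08))] rows 3.1
```

{"fn": "play_rows", "kwargs": {
  "translation": [
    [-110, 100, -33],
    [-110, 100, -33],
    [-110, 100, -33],
    [-110, 100, -33],
    [-110, 100, -33],
    [-110, 100, -33]
  ],
  "yaw": [0, 0, 0, 0, 0, 0],
  "grip": [45, 45, 45, 45, 45, 45]
}}

```text
time: 2.75
ee_pos: [0.5656, 0.0641, 0.3589]
orientation: [-2.272, -2.169, 0.0]
contact_force: [0.5, 0.7, 0.3]
gripper_width: 0.452
gripper_force: 0.0
```

Run:
```python
from h import *
state()
p=shot("wrist"); save(p,"w1")
for n in "unit well notch pocket slot1 start_top spent fresh_bar".split(): print(n,pin(p,n))
```

```text
t 2.8 tcp [0.5656 0.0641 0.3589] h -0.0461 tz [-0.  0. -1.] q6 -0.05 F [0.5 0.7 0.3] w 39.8 gf 0.0
unit [(0.96, [0.5964, -0.0213, 0.0001])]
well [(0.63, [0.5433, 0.2826, 0.0098])]
notch [(0.86, [0.5584, 0.0948, 0.1314]), (0.67, [0.3762, -0.1391, 0.0043])]
pocket [(0.66, [0.6041, 0.0346, 0.1191])]
slot1 [(0.64, [0.5935, -0.0475, 0.1304]), (0.51, [0.3748, 0.0649, -0.0024])]
start_top [(0.88, [0.5241, 0.0019, 0.1516]), (0.39, [0.7142, 0.255, -0.0007])]
spent [(0.81, [0.6078, 0.0903, 0.0594])]
fresh_bar [(0.97, [0.3609, 0.2784, 0.0939])]
```

View pics/w1.png

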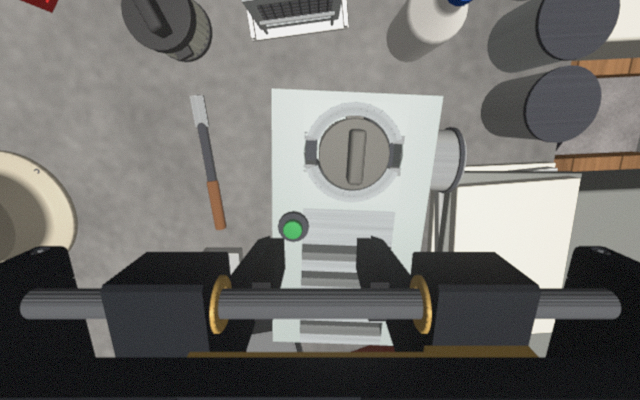

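The wrist view shows the deck corners at (272,88) and (443,97), the spent cartridge's bar at (357,157) and the button at (293,229). I'll fit the deck edges in the z = 0.13 plane.

```bash
cat >> h.py <<'E'
def edges(p,pts,dirn,z,win=8):
    """subpixel strongest gradient near pts (u,v), searching along 'u' or 'v'; back to plane z"""
    g=cv2.GaussianBlur(cv2.cvtColor(p["frame"],cv2.COLOR_RGB2GRAY),(3,3),0).astype(float); out=[]
    for u,v in pts:
        u,v=int(u),int(v)
        a=g[v,u-win:u+win+1] if dirn=="u" else g[v-win:v+win+1,u]
        d=np.abs(np.diff(a)); i=int(d.argmax())
        ww=d[max(i-1,0):i+2]; s=np.average(np.arange(max(i-1,0),max(i-1,0)+len(ww)),weights=ww)+.5-win
        out.append(pix(p,(u+s,v) if dirn=="u" else (u,v+s),z)[:2])
    out=np.array(out); vx,vy,x0,y0=cv2.fitLine(out.astype(np.float32),cv2.DIST_HUBER,0,.0005,.0005).ravel()
    return np.array([x0,y0]),np.array([vx,vy]),np.abs((out-[x0,y0])@[-vy,vx]).max()
E
python3 - <<'E'
from h import *
p=shot("wrist")
L=edges(p,[(272,v) for v in range(97,200,4)],"u",.13)
Rr=edges(p,[(443-(v-97)*51/248,v) for v in list(range(103,126,3))+list(range(195,240,4))],"u",.13)
T=edges(p,[(u,88+(u-272)*9/171) for u in range(280,437,5)],"v",.13)
for n,e in zip("LRT",(L,Rr,T)): print(n,e, np.arctan2(e[1][1],e[1][0]))
# button
f=p["frame"].astype(int); m=(f[...,1]>f[...,0]+50)&(f[...,1]>f[...,2]+30); v,u=np.nonzero(m); print("btn",u.mean(),v.mean(),m.sum(),pix(p,(u.mean(),v.mean()),.152))
for n in ("spent","well"):
  pass
tr=manip.trace(p,"spent")
if tr:
    v,u=np.nonzero(tr[0]["mask"]); print("spent mask",tr[0]["score"],u.min(),u.max(),v.min(),v.max(),pix(p,((u.min()+u.max())/2,(v.min()+v.max())/2),.14))
E
```

```text
L (array([0.50595915, 0.11934441], dtype=float32), array([0.08694952, 0.9962127 ], dtype=float32), np.float64(0.0004287351418097744)) 1.4837369
R (array([0.71141744, 0.05236296], dtype=float32), array([0.09054589, 0.9958923 ], dtype=float32), np.float64(0.0011170020646871916)) 1.4801263
T (array([0.6228429 , 0.16563992], dtype=float32), array([ 0.9961458 , -0.08771304], dtype=float32), np.float64(0.0003289908650656153)) -0.0878259
btn 291.74626865671644 229.26865671641792 268 [ 0.52603479 -0.00117704  0.152     ]
spent mask 0.74 319 388 116 188 [0.60960929 0.09397755 0.14      ]
```

Unit pose: centre (0.5995, −0.0180), yaw −0.088. That puts the well at (0.609, 0.0916), and the network's points agree. Next is grasping the spent cartridge.

```bash
cat >> h.py <<'E'
C=np.array([.5995,-.0180]); Y=-.088
def U(x,y): return C+R.from_euler("z",Y).as_matrix()[:2,:2]@[x,y]
E
python3 - <<'E'
from h import *
x,y=U(0,.11); print(x,y); go(x,y,.2,Y); go(x,y,.146,Y)
E
```

```text
0.6091675111833175 0.09157435478943252
shift [30.2, 41.7, 159.0] h -0.0469 yaw/q6 options [(np.float64(0.041), np.float64(0.03))] rows 3.3
shift [30.2, 41.7, 213.0] h -0.0469 yaw/q6 options [(np.float64(0.041), np.float64(0.03))] rows 4.4
```

{"fn": "play_rows", "kwargs": {
  "translation": [
    [30, 42, 120],
    [30, 42, 120],
    [30, 42, 150],
    [30, 42, 180],
    [30, 42, 205],
    [30, 42, 213],
    [30, 42, 213],
    [30, 42, 213]
  ],
  "yaw": [0.041, 0.041, 0.041, 0.041, 0.041, 0.041, 0.041, 0.041],
  "grip": [50, 50, 50, 50, 50, 50, 50, 50],
  "newtons": 40
}}

```text
time: 4.1
ee_pos: [0.6102, 0.0912, 0.1477]
orientation: [2.316, 2.12, 0.003]
contact_force: [-0.2, -0.4, 1.0]
gripper_width: 0.5
gripper_force: 0.0
```

{"fn": "play_rows", "kwargs": {
  "translation": [
    [0, 0, 0],
    [0, 0, 0],
    [0, 0, 0],
    [0, 0, 0],
    [0, 0, 0],
    [0, 0, 0],
    [0, 0, 0],
    [0, 0, 0]
  ],
  "yaw": [0, 0, 0, 0, 0, 0, 0, 0],
  "grip": [0, 0, 0, 0, 0, 0, 0, 0],
  "newtons": 40
}}

```text
time: 4.9
ee_pos: [0.6094, 0.0912, 0.1462]
orientation: [-2.317, -2.122, 0.0]
contact_force: [-3.6, -1.2, 4.9]
gripper_width: 0.204
gripper_force: 40.0
```

Run:
```python
from h import *
state()
```

```text
t 4.9 tcp [0.6094 0.0912 0.1462] h -0.0879 tz [-0. -0. -1.] q6 0.05 F [-3.6 -1.2  4.9] w 17.9 gf 40.0
```

{"fn": "play_rows", "kwargs": {
  "translation": [
    [0, 0, 4],
    [0, 0, 8],
    [0, 0, 12],
    [0, 0, 12],
    [0, 0, 12]
  ],
  "yaw": [0, 0, 0, 0, 0],
  "grip": [0, 0, 0, 0, 0],
  "newtons": 50
}}

```text
time: 5.4
ee_pos: [0.6096, 0.0913, 0.1348]
orientation: [2.317, 2.121, 0.0]
contact_force: [-5.3, -0.6, 9.0]
gripper_width: 0.201
gripper_force: 50.0
```

{"fn": "play_rows", "kwargs": {
  "translation": [
    [0, 0, 0],
    [0, 0, 0],
    [0, 0, 0],
    [0, 0, 0],
    [0, 0, 0],
    [0, 0, 0],
    [0, 0, 0],
    [0, 0, 0]
  ],
  "yaw": [-0.1, -0.2, -0.3, -0.4, -0.5, -0.6, -0.7, -0.8],
  "grip": [0, 0, 0, 0, 0, 0, 0, 0]
}}

```text
time: 6.2
ee_pos: [0.6107, 0.0912, 0.1354]
orientation: [1.301, 2.855, 0.003]
contact_force: [0.1, -0.2, 8.5]
gripper_width: 0.198
gripper_force: 50.0
```

{"fn": "play_rows", "kwargs": {
  "translation": [
    [0, 0, 0],
    [0, 0, 0],
    [0, 0, 0],
    [0, 0, 0],
    [0, 0, 0],
    [0, 0, 0],
    [0, 0, 0],
    [0, 0, 0]
  ],
  "yaw": [-0.1, -0.2, -0.3, -0.4, -0.5, -0.6, -0.7, -0.77],
  "grip": [0, 0, 0, 0, 0, 0, 0, 0]
}}

```text
time: 7.0
ee_pos: [0.6107, 0.0912, 0.1354]
orientation: [0.134, 3.135, 0.001]
contact_force: [0.2, 1.1, 9.5]
gripper_width: 0.198
gripper_force: 50.0
```

Run:
```python
from h import *
state(); p=shot("wrist"); save(p,"w2",(160,0,480,260),2)
```

```text
t 7.0 tcp [0.6107 0.0912 0.1354] h 1.4851 tz [ 0.004  0.    -1.   ] q6 -1.53 F [0.2 1.1 9.5] w 17.4 gf 50.0
```

View pics/w2.png

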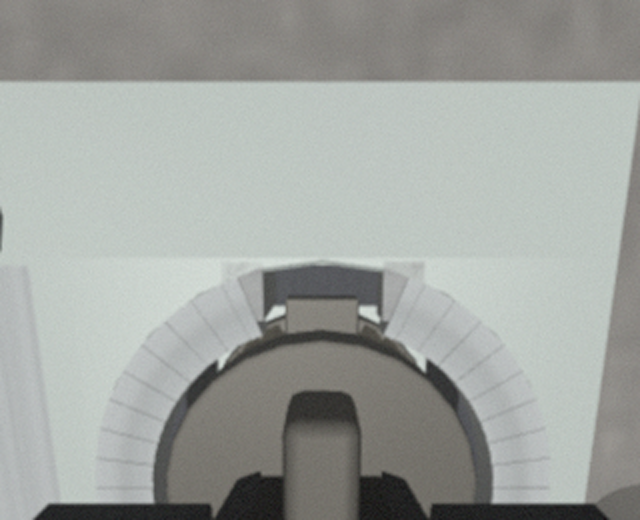

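The lug sits centred in the front notch (crop 322,315), so the cartridge is unlocked. I'll lift it slowly.

{"fn": "play_rows", "kwargs": {
  "translation": [
    [0, 0, -15],
    [0, 0, -30],
    [0, 0, -50],
    [0, 0, -75],
    [0, 0, -105],
    [0, 0, -140],
    [0, 0, -160],
    [0, 0, -160]
  ],
  "yaw": [0, 0, 0, 0, 0, 0, 0, 0],
  "grip": [0, 0, 0, 0, 0, 0, 0, 0],
  "newtons": 50
}}

```text
time: 7.85
ee_pos: [0.6103, 0.0912, 0.2957]
orientation: [0.139, 3.134, 0.0]
contact_force: [1.2, 0.1, -4.1]
gripper_width: 0.2
gripper_force: 50.0
```

Run:
```python
from h import *
state()
p=shot("top"); save(p,"top1",(360,150,500,280),4); print(pin(p,"tray"),pin(p,"spent"),pin(p,"tray","find_in"))
m=manip.trace(p,"tray")
for t in m[:1]:
    c=max(cv2.findContours(t["mask"].astype(np.uint8),0,2)[0],key=cv2.contourArea); b=cv2.minAreaRect(c); print(t["score"],b)
    print(np.mean([pix(p,q,.045) for q in cv2.boxPoints(b)],0), [pix(p,q,.045).round(3) for q in cv2.boxPoints(b)])
p=shot("side"); print(pin(p,"tray"))
go(.432,-.322,.295,1.4851)
```

```text
t 7.8 tcp [0.6103 0.0912 0.2957] h 1.4819 tz [ 0.004 -0.    -1.   ] q6 -1.52 F [ 1.2  0.1 -4.1] w 17.6 gf 50.0
[(0.71, [0.4347, -0.3208, 0.0056])] [] [(0.83, [0.4347, -0.3273, 0.0066])]
0.56 ((428.5, 215.5), (45.538516998291016, 47.84010314941406), 80.53767395019531)
[ 0.43040239 -0.32274934  0.045     ] [array([ 0.494, -0.234,  0.045]), array([ 0.519, -0.395,  0.045]), array([ 0.366, -0.411,  0.045]), array([ 0.342, -0.252,  0.045])]
[(0.66, [0.4282, -0.328, 0.0004])]
shift [140.0, -427.3, -2.0] h 1.482 yaw/q6 options [(np.float64(-0.003), np.float64(-2.32)), (np.float64(3.138), np.float64(0.83))] rows 9.0
```

View pics/top1.png

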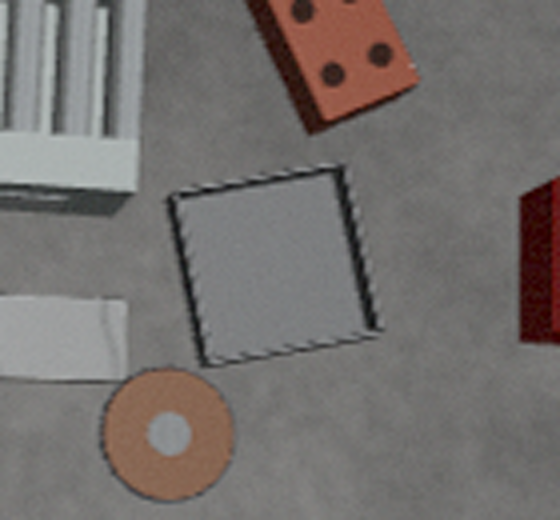

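{"fn": "play_rows", "kwargs": {
  "translation": [
    [10, -30, 0],
    [22, -68, 0],
    [35, -108, 0],
    [48, -148, 0],
    [61, -188, 0],
    [74, -228, 0],
    [87, -268, 0],
    [100, -308, 0]
  ],
  "yaw": [0, 0, 0, 0, 0, 0, 0, 0],
  "grip": [0, 0, 0, 0, 0, 0, 0, 0]
}}

```text
time: 9.0
ee_pos: [0.4816, -0.208, 0.2937]
orientation: [-0.139, -3.138, -0.0]
contact_force: [0.1, -0.4, -4.3]
gripper_width: 0.197
gripper_force: 50.0
```

{"fn": "play_rows", "kwargs": {
  "translation": [
    [14, -40, 0],
    [28, -80, 0],
    [38, -110, 0],
    [41, -120, 20],
    [41, -120, 50],
    [41, -120, 80],
    [41, -120, 80],
    [41, -120, 80]
  ],
  "yaw": [0, 0, 0, 0, 0, 0, 0, 0],
  "grip": [0, 0, 0, 0, 0, 0, 0, 0]
}}

```text
time: 9.8
ee_pos: [0.4313, -0.3227, 0.2147]
orientation: [0.139, 3.138, -0.0]
contact_force: [0.5, -0.8, -3.7]
gripper_width: 0.197
gripper_force: 50.0
```

Run:
```python
from h import *
state(); go(.431,-.323,.092,1.4851)
p=shot("side"); save(p,"s1",(290,200,470,340),4);print(pin(p,"spent"))
```

```text
t 9.8 tcp [ 0.4313 -0.3227  0.2147] h 1.4821 tz [ 0. -0. -1.] q6 -2.34 F [ 0.5 -0.8 -3.7] w 17.3 gf 50.0
shift [0.3, -0.3, 122.7] h 1.4821 yaw/q6 options [(np.float64(-0.003), np.float64(-2.35)), (np.float64(3.139), np.float64(0.8))] rows 2.5
[]
```

View pics/s1.png

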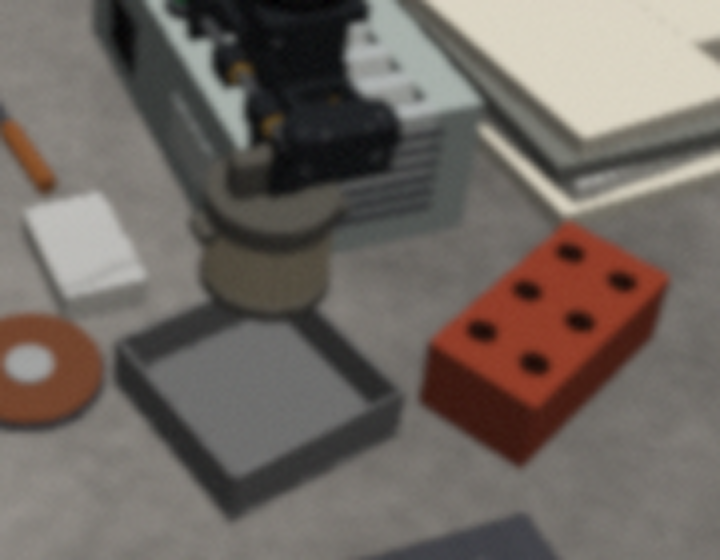

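The side crop shows the cartridge held upright at (270,240), above the tray. I'll lower it into the tray.

{"fn": "play_rows", "kwargs": {
  "translation": [
    [0, 0, 30],
    [0, 0, 60],
    [0, 0, 85],
    [0, 0, 105],
    [0, 0, 115],
    [0, 0, 118],
    [0, 0, 121],
    [0, 0, 123]
  ],
  "yaw": [0, 0, 0, 0, 0, 0, 0, 0],
  "grip": [0, 0, 0, 0, 0, 0, 0, 0]
}}

```text
time: 10.7
ee_pos: [0.4315, -0.323, 0.0919]
orientation: [0.139, 3.137, -0.002]
contact_force: [-0.1, -0.1, -5.4]
gripper_width: 0.2
gripper_force: 50.0
```

{"fn": "play_rows", "kwargs": {
  "translation": [
    [0, 0, 1],
    [0, 0, 1],
    [0, 0, 1],
    [0, 0, 1]
  ],
  "yaw": [0, 0, 0, 0],
  "grip": [0, 0, 0, 0]
}}

```text
time: 11.1
ee_pos: [0.4315, -0.3229, 0.0906]
orientation: [0.139, 3.137, -0.002]
contact_force: [0.8, -1.1, -0.3]
gripper_width: 0.198
gripper_force: 50.0
```

Contact with the tray floor. Open, rise, and move to look at the fresh cartridge.

{"fn": "play_rows", "kwargs": {
  "translation": [
    [0, 0, 0],
    [0, 0, 0],
    [0, 0, 0],
    [0, 0, -40],
    [0, 0, -80],
    [0, 0, -120],
    [0, 0, -170],
    [0, 0, -200]
  ],
  "yaw": [0, 0, 0, 0, 0, 0, 0, 0],
  "grip": [50, 50, 50, 50, 50, 50, 50, 50]
}}

```text
time: 11.9
ee_pos: [0.4313, -0.3228, 0.2938]
orientation: [0.139, 3.136, -0.005]
contact_force: [-0.1, -0.1, -0.5]
gripper_width: 0.5
gripper_force: 0.0
```

Run:
```python
from h import *
state()
p=shot("top"); print("spent",pin(p,"spent"),"fresh",pin(p,"fresh"),pin(p,"fresh_bar"))
p=shot("side"); print("spent",pin(p,"spent"),"fresh",pin(p,"fresh"),pin(p,"fresh_bar"))
go(.40,.20,.3,Y)
```

```text
t 11.9 tcp [ 0.4313 -0.3228  0.2938] h 1.482 tz [ 0.003 -0.003 -1.   ] q6 -2.34 F [-0.1 -0.1 -0.5] w 44.0 gf 0.0
spent [] fresh [(0.7, [0.3648, 0.2767, 0.0027]), (0.67, [0.555, 0.0984, 0.1314])] [(0.62, [0.3635, 0.2818, 0.098])]
spent [(0.78, [0.4321, -0.3278, 0.0014])] fresh [(0.61, [0.3607, 0.2801, -0.0008])] [(0.62, [0.3603, 0.2751, 0.0942])]
shift [77.1, 517.6, -10.3] h 1.482 yaw/q6 options [(np.float64(-1.572), np.float64(-2.81)), (np.float64(1.57), np.float64(0.33))] rows 10.5
```

{"fn": "play_rows", "kwargs": {
  "translation": [
    [74, 555, 8],
    [74, 555, 8],
    [74, 555, 8],
    [74, 555, 8],
    [74, 555, 8],
    [74, 555, 8],
    [74, 555, 8],
    [74, 555, 8]
  ],
  "yaw": [1.57, 1.57, 1.57, 1.57, 1.57, 1.57, 1.57, 1.57],
  "grip": [60, 60, 60, 60, 60, 60, 60, 60]
}}

```text
time: 13.1
ee_pos: [0.4162, 0.0399, 0.2843]
orientation: [-1.743, -2.613, 0.001]
contact_force: [0.7, 0.6, -0.3]
gripper_width: 0.601
gripper_force: 0.0
```

Run:
```python
from h import *
state(); go(.37,.24,.28,Y)
```

```text
t 13.1 tcp [0.4162 0.0399 0.2843] h 0.3943 tz [-0.001  0.    -1.   ] q6 -0.58 F [ 0.7  0.6 -0.3] w 52.9 gf 0.0
shift [202.5, 34.3, 4.4] h 0.3943 yaw/q6 options [(np.float64(-2.659), np.float64(-2.76)), (np.float64(0.482), np.float64(0.38))] rows 4.1
```

{"fn": "play_rows", "kwargs": {
  "translation": [
    [200, 34, 4],
    [200, 34, 4],
    [200, 34, 4],
    [200, 34, 4],
    [200, 34, 4],
    [200, 34, 4],
    [200, 34, 4]
  ],
  "yaw": [0.48, 0.48, 0.48, 0.48, 0.48, 0.48, 0.48],
  "grip": [60, 60, 60, 60, 60, 60, 60]
}}

```text
time: 13.8
ee_pos: [0.37, 0.2358, 0.2802]
orientation: [-2.307, -2.132, 0.002]
contact_force: [0.4, -0.3, -0.2]
gripper_width: 0.596
gripper_force: 0.0
```

Run:
```python
from h import *
state(); p=shot("wrist"); save(p,"w3")
for n in ["fresh","fresh_bar","rack","panel1"]: print(n,pin(p,n))
t=manip.trace(p,"fresh_bar")[0]; v,u=np.nonzero(t["mask"]); print(t["score"],u.min(),u.max(),v.min(),v.max())
```

```text
t 13.8 tcp [0.37   0.2358 0.2802] h -0.0787 tz [-0.001 -0.001 -1.   ] q6 0.38 F [ 0.4 -0.3 -0.2] w 52.5 gf 0.0
fresh [(0.72, [0.3615, 0.2861, -0.0017])]
fresh_bar [(0.7, [0.3603, 0.281, 0.095])]
rack [(0.79, [0.5362, 0.3464, 0.0006])]
panel1 [(0.73, [0.526, 0.4101, 0.0125]), (0.62, [0.5455, 0.2745, 0.0113]), (0.6, [0.5389, 0.3222, 0.0108]), (0.58, [0.1985, 0.3604, 0.0008])]
0.93 274 349 100 184
```

View pics/w3.png

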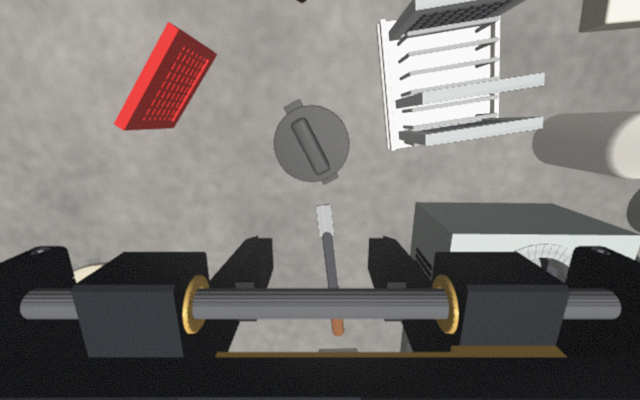

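The wrist view shows the fresh cartridge's bar running from (297,119) to (323,173), with lugs at (292,105) and (329,181). Three panels are in the rack, at image rows 130, 90 and 20. The red decoy is at (168,78).

Run:
```python
from h import *
p=shot("wrist")
f=cv2.cvtColor(p["frame"],cv2.COLOR_RGB2GRAY)
# cylinder top disc: cartridge outline & bar brightness
t=manip.trace(p,"fresh")[0]["mask"].astype(np.uint8); c=max(cv2.findContours(t,0,1)[0],key=cv2.contourArea); print(cv2.minEnclosingCircle(c))
a,b=pix(p,(296,120),.112),pix(p,(324,173),.112); print("bar",(a+b)/2,np.linalg.norm(a-b),np.arctan2(*(a-b)[[1,0]]))
a,b=pix(p,(291.5,104),.055),pix(p,(329,182),.055); print("lug",(a+b)/2,np.linalg.norm(a-b),np.arctan2(*(a-b)[[1,0]]))
save(p,"w4",(255,85,370,200),5)
```

```text
((311.07574462890625, 141.71212768554688), 44.02313995361328)
bar [0.36386471 0.27843915 0.112     ] 0.06362125888693662 1.9739887993749985
lug [0.36256801 0.27710526 0.055     ] 0.1078799625042338 1.9369430463931199
```

View pics/w4.png

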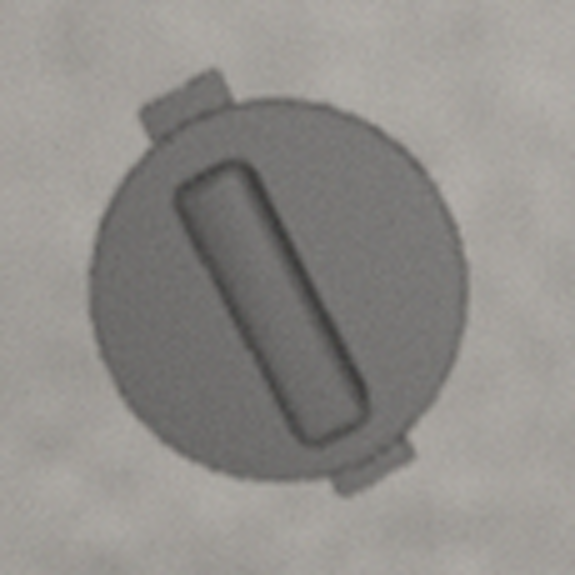

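Run:
```python
from h import *
p=shot("wrist")
P=lambda x,y: pix(p,(255+x/5-.4,85+y/5-.4),.112)[:2]
l1,l2,r1,r2=P(180,205),P(297,435),P(250,170),P(367,395)
al=np.arctan2(*(l1-l2)[::-1]); ar=np.arctan2(*(r1-r2)[::-1]); print(al,ar)
a=(al+ar)/2; n=np.array([-np.sin(a),np.cos(a)]); print("width",(l1-r1)@n, "ctr",(l1+l2+r1+r2)/4)
e=(P(212,166)+P(337,438))/2; print(e)
go(e[0],e[1],.15,a+np.pi/2); go(e[0],e[1],.086,a+np.pi/2)
```

```text
1.9521285235735235 1.9746121359331645
width 0.016508117108443042 ctr [0.36304104 0.28067646]
[0.3633229  0.28028819]
shift [44.2, -10.8, 130.9] h -0.0812 yaw/q6 options [(np.float64(-0.474), np.float64(-0.0))] rows 2.8
shift [44.2, -10.8, 194.9] h -0.0812 yaw/q6 options [(np.float64(-0.474), np.float64(-0.0))] rows 4.0
```

{"fn": "play_rows", "kwargs": {
  "translation": [
    [43, -11, 100],
    [43, -11, 100],
    [43, -11, 100],
    [43, -11, 100],
    [43, -11, 130],
    [43, -11, 160],
    [43, -11, 185],
    [43, -11, 194]
  ],
  "yaw": [-0.474, -0.474, -0.474, -0.474, -0.474, -0.474, -0.474, -0.474],
  "grip": [50, 50, 50, 50, 50, 50, 50, 50]
}}

```text
time: 15.05
ee_pos: [0.3628, 0.2789, 0.0861]
orientation: [-1.748, -2.609, 0.002]
contact_force: [0.3, -0.2, 0.5]
gripper_width: 0.496
gripper_force: 0.0
```

{"fn": "play_rows", "kwargs": {
  "translation": [
    [0, 0, 0],
    [0, 0, 0],
    [0, 0, 0],
    [0, 0, 0],
    [0, 0, 0],
    [0, 0, 0],
    [0, 0, 0]
  ],
  "yaw": [0, 0, 0, 0, 0, 0, 0],
  "grip": [50, 0, 0, 0, 0, 0, 0],
  "newtons": 50
}}

```text
time: 15.75
ee_pos: [0.363, 0.2795, 0.0875]
orientation: [1.744, 2.613, 0.001]
contact_force: [-1.8, -1.7, 6.9]
gripper_width: 0.199
gripper_force: 50.0
```

Run:
```python
from h import *
state(); p=shot("wrist"); save(p,"w5",(160,0,480,260),2)
```

```text
t 15.8 tcp [0.363  0.2795 0.0875] h 0.3936 tz [ 0.001  0.    -1.   ] q6 0.01 F [-1.8 -1.7  6.9] w 17.5 gf 50.0
```

View pics/w5.png

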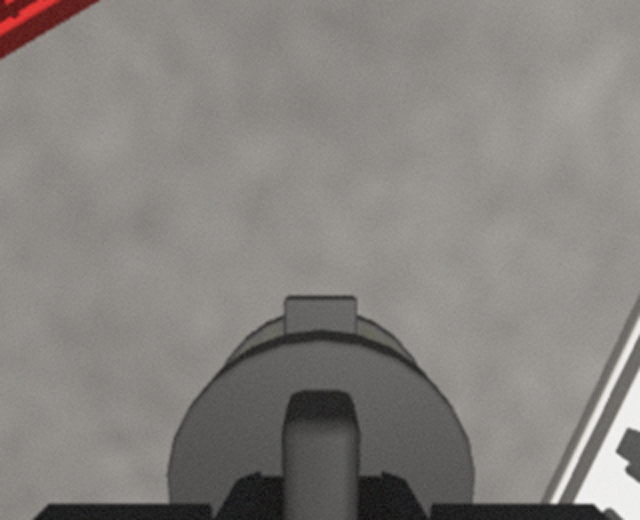

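The grasp view matches the earlier unlocked-spent view: lug edge at row 296, centred at 320. So the target TCP is the same (0.6107, 0.0912), heading 1.483.

{"fn": "play_rows", "kwargs": {
  "translation": [
    [0, 0, -10],
    [0, 0, -30],
    [0, 0, -60],
    [0, 0, -100],
    [0, 0, -140],
    [0, 0, -180],
    [0, 0, -200],
    [0, 0, -200]
  ],
  "yaw": [0, 0, 0, 0, 0, 0, 0, 0],
  "grip": [0, 0, 0, 0, 0, 0, 0, 0]
}}

```text
time: 16.6
ee_pos: [0.3633, 0.2797, 0.2894]
orientation: [1.743, 2.611, 0.006]
contact_force: [-0.1, 0.4, -5.5]
gripper_width: 0.204
gripper_force: 50.0
```

Run:
```python
from h import *
state(); go(.6107,.0912,.288,1.4828)
```

```text
t 16.6 tcp [0.3633 0.2797 0.2894] h 0.3936 tz [ 0.004  0.002 -1.   ] q6 0.01 F [-0.1  0.4 -5.5] w 17.9 gf 50.0
shift [-269.0, 156.2, 2.1] h 0.3936 yaw/q6 options [(np.float64(-1.089), np.float64(-1.59)), (np.float64(2.052), np.float64(1.55))] rows 6.2
```

{"fn": "play_rows", "kwargs": {
  "translation": [
    [-20, 12, 0],
    [-54, 31, 0],
    [-90, 52, 0],
    [-126, 73, 0],
    [-162, 94, 0],
    [-198, 115, 0],
    [-232, 135, 0],
    [-269, 156, 0]
  ],
  "yaw": [-0.12, -0.25, -0.38, -0.51, -0.64, -0.77, -0.9, -1.03],
  "grip": [0, 0, 0, 0, 0, 0, 0, 0]
}}

```text
time: 17.4
ee_pos: [0.6106, 0.0898, 0.2847]
orientation: [-0.222, -3.13, -0.0]
contact_force: [0.7, -0.3, -4.5]
gripper_width: 0.2
gripper_force: 50.0
```

{"fn": "play_rows", "kwargs": {
  "translation": [
    [0, 0, 0],
    [0, 0, 20],
    [0, 0, 40],
    [0, 0, 50],
    [0, 0, 50]
  ],
  "yaw": [-0.059, -0.059, -0.059, -0.059, -0.059],
  "grip": [0, 0, 0, 0, 0]
}}

```text
time: 17.9
ee_pos: [0.6091, 0.0909, 0.2344]
orientation: [-0.138, -3.134, 0.0]
contact_force: [-0.8, -0.6, -4.7]
gripper_width: 0.201
gripper_force: 50.0
```

Run:
```python
from h import *
state(); go(.6107,.0912,.2,1.4828); p=shot("wrist"); save(p,"w6",(160,0,480,260),2)
```

```text
t 17.9 tcp [0.6091 0.0909 0.2344] h 1.4826 tz [-0.005  0.    -1.   ] q6 -1.52 F [-0.8 -0.6 -4.7] w 17.7 gf 50.0
shift [-1.7, 0.5, 34.3] h 1.4826 yaw/q6 options [(np.float64(-0.0), np.float64(-1.52)), (np.float64(3.141), np.float64(1.62))] rows 0.7
```

View pics/w6.png

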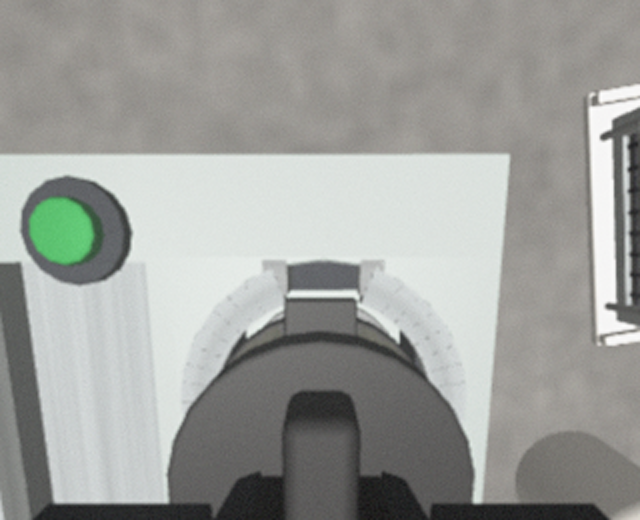

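The lug is aligned with the notch. I'll descend in stages.

{"fn": "play_rows", "kwargs": {
  "translation": [
    [-1.5, 0.5, 8],
    [-1.5, 0.5, 16],
    [-1.5, 0.5, 24],
    [-1.5, 0.5, 32],
    [-1.5, 0.5, 40],
    [-1.5, 0.5, 48],
    [-1.5, 0.5, 56],
    [-1.5, 0.5, 60]
  ],
  "yaw": [0, 0, 0, 0, 0, 0, 0, 0],
  "grip": [0, 0, 0, 0, 0, 0, 0, 0]
}}

```text
time: 18.75
ee_pos: [0.6113, 0.0912, 0.1759]
orientation: [-0.139, -3.137, 0.0]
contact_force: [-0.3, 1.0, -4.7]
gripper_width: 0.201
gripper_force: 50.0
```

{"fn": "play_rows", "kwargs": {
  "translation": [
    [0, 0, 6],
    [0, 0, 12],
    [0, 0, 18],
    [0, 0, 24],
    [0, 0, 24]
  ],
  "yaw": [0, 0, 0, 0, 0],
  "grip": [0, 0, 0, 0, 0]
}}

```text
time: 19.25
ee_pos: [0.6119, 0.0911, 0.1528]
orientation: [0.139, 3.137, -0.0]
contact_force: [1.8, -0.6, 1.8]
gripper_width: 0.202
gripper_force: 50.0
```

Run:
```python
from h import *
state(); go(.6107,.0912,.135,1.4828)
```

```text
t 19.2 tcp [0.6119 0.0911 0.1528] h 1.4824 tz [ 0.001 -0.    -1.   ] q6 -1.52 F [ 1.8 -0.6  1.8] w 17.8 gf 50.0
shift [1.3, 0.0, 17.8] h 1.4824 yaw/q6 options [(np.float64(-0.0), np.float64(-1.52)), (np.float64(3.141), np.float64(1.62))] rows 0.4
```

{"fn": "play_rows", "kwargs": {
  "translation": [
    [1, 0, 5],
    [1, 0, 10],
    [1, 0, 14],
    [1, 0, 17],
    [1, 0, 17.5],
    [1, 0, 17.5]
  ],
  "yaw": [0, 0, 0, 0, 0, 0],
  "grip": [0, 0, 0, 0, 0, 0]
}}

```text
time: 19.85
ee_pos: [0.6119, 0.0911, 0.1372]
orientation: [0.139, 3.134, -0.0]
contact_force: [2.3, -0.6, 8.3]
gripper_width: 0.202
gripper_force: 50.0
```

Run:
```python
from h import *
state()
```

```text
t 19.9 tcp [0.6119 0.0911 0.1372] h 1.4824 tz [ 0.005 -0.    -1.   ] q6 -1.52 F [ 2.3 -0.6  8.3] w 17.8 gf 50.0
```

{"fn": "play_rows", "kwargs": {
  "translation": [
    [0.5, 0, 2],
    [0.5, 0, 2],
    [0.5, 0, 2],
    [0.5, 0, 2],
    [0.5, 0, 2],
    [0.5, 0, 2],
    [0.5, 0, 2],
    [0.5, 0, 2]
  ],
  "yaw": [0, 0.1, 0.2, 0.3, 0.4, 0.5, 0.6, 0.7],
  "grip": [0, 0, 0, 0, 0, 0, 0, 0]
}}

```text
time: 20.65
ee_pos: [0.6109, 0.0913, 0.1353]
orientation: [1.21, 2.895, 0.002]
contact_force: [-0.6, -0.9, 10.1]
gripper_width: 0.202
gripper_force: 50.0
```

{"fn": "play_rows", "kwargs": {
  "translation": [
    [0, 0, 0],
    [0, 0, 0],
    [0, 0, 0],
    [0, 0, 0],
    [0, 0, 0],
    [0, 0, 0],
    [0, 0, 0],
    [0, 0, 0]
  ],
  "yaw": [0.1, 0.2, 0.3, 0.4, 0.5, 0.6, 0.7, 0.8],
  "grip": [0, 0, 0, 0, 0, 0, 0, 0]
}}

```text
time: 21.45
ee_pos: [0.6111, 0.0914, 0.1353]
orientation: [2.243, 2.196, 0.004]
contact_force: [-0.4, 0.3, 9.9]
gripper_width: 0.198
gripper_force: 50.0
```

Run:
```python
from h import *
state(); go(.6107,.0912,.135,Y)
```

```text
t 21.4 tcp [0.6111 0.0914 0.1353] h -0.0212 tz [ 0.004 -0.    -1.   ] q6 -0.02 F [-0.4  0.3  9.9] w 17.4 gf 50.0
shift [-0.2, -0.4, 0.3] h -0.0212 yaw/q6 options [(np.float64(0.067), np.float64(0.05))] rows 0.0
```

{"fn": "play_rows", "kwargs": {
  "translation": [
    [0, 0, 0],
    [0, 0, 0],
    [0, 0, 0],
    [0, 0, -4],
    [0, 0, -8],
    [0, 0, -11],
    [0, 0, -11]
  ],
  "yaw": [0.07, 0.07, 0.07, 0.07, 0.07, 0.07, 0.07],
  "grip": [0, 0, 0, 0, 0, 0, 0]
}}

```text
time: 22.15
ee_pos: [0.611, 0.0914, 0.1461]
orientation: [2.315, 2.121, 0.004]
contact_force: [0.8, -0.5, 5.4]
gripper_width: 0.201
gripper_force: 50.0
```

{"fn": "play_rows", "kwargs": {
  "translation": [
    [0, 0, -1],
    [0, 0, -1],
    [0, 0, -1],
    [0, 0, -1],
    [0, 0, -50],
    [0, 0, -100],
    [0, 0, -150],
    [0, 0, -200]
  ],
  "yaw": [0, 0, 0, 0, 0, 0, 0, 0],
  "grip": [50, 50, 50, 50, 50, 50, 50, 50]
}}

```text
time: 22.95
ee_pos: [0.6096, 0.0913, 0.3465]
orientation: [-2.316, -2.122, 0.0]
contact_force: [0.9, -0.3, 0.2]
gripper_width: 0.502
gripper_force: 0.0
```

Run:
```python
from h import *
state(); p=shot("wrist"); save(p,"w7")
print(pin(p,"fresh"),pin(p,"fresh_bar"))
go(.54,.27,.33,Y)
```

```text
t 22.9 tcp [0.6096 0.0913 0.3465] h -0.0874 tz [-0.  0. -1.] q6 0.05 F [ 0.9 -0.3  0.2] w 44.2 gf 0.0
[(0.59, [0.6122, 0.0933, 0.0586])] [(0.86, [0.6089, 0.092, 0.1559])]
shift [171.8, -86.1, 16.8] h -0.0874 yaw/q6 options [(np.float64(-3.141), np.float64(-2.78)), (np.float64(0.001), np.float64(0.36))] rows 3.9
```

View pics/w7.png

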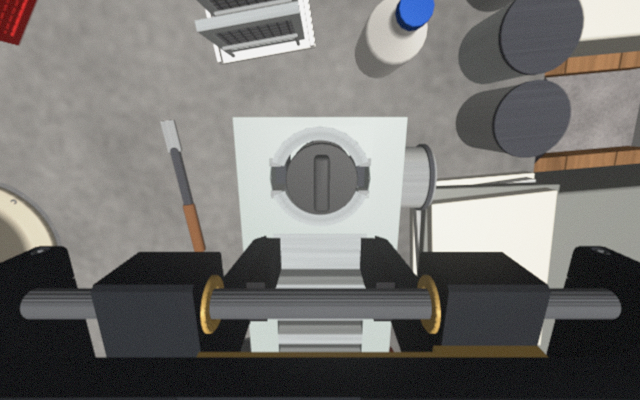

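The fresh cartridge is locked: its bar lies along y at (321,178), and the network gives the underside at 0.0586 and the bar at 0.156. Now I'll look at the rack.

{"fn": "play_rows", "kwargs": {
  "translation": [
    [170, -86, 17],
    [170, -86, 17],
    [170, -86, 17],
    [170, -86, 17],
    [170, -86, 17],
    [170, -86, 17],
    [170, -86, 17]
  ],
  "yaw": [0, 0, 0, 0, 0, 0, 0],
  "grip": [30, 30, 30, 30, 30, 30, 30]
}}

```text
time: 23.8
ee_pos: [0.5397, 0.2671, 0.3265]
orientation: [-2.318, -2.12, 0.002]
contact_force: [0.0, -0.7, -0.4]
gripper_width: 0.299
gripper_force: 0.0
```

Run:
```python
from h import *
state(); p=shot("wrist"); save(p,"w8",(240,0,480,240),3)
print("rack",pin(p,"rack"),"p",pin(p,"panel1",k=6))
for t in manip.trace(p,"panel1"): 
    c=max(cv2.findContours(t["mask"].astype(np.uint8),0,1)[0],key=cv2.contourArea); print(round(t["score"],2),cv2.minAreaRect(c))
```

```text
t 23.8 tcp [0.5397 0.2671 0.3265] h -0.0888 tz [-0.001 -0.001 -1.   ] q6 0.35 F [ 0.  -0.7 -0.4] w 26.3 gf 0.0
rack [(0.64, [0.5338, 0.3467, -0.0022])] p [(0.84, [0.1989, 0.36, 0.0011]), (0.78, [0.5376, 0.3229, 0.012]), (0.67, [0.5411, 0.2784, 0.0099]), (0.65, [0.5268, 0.4093, 0.0093])]
0.76 ((315.8243713378906, 131.94595336914062), (12.658721923828125, 99.95458221435547), 80.53767395019531)
0.71 ((67.6185531616211, 129.10824584960938), (70.6680908203125, 108.1343765258789), 23.96249008178711)
0.65 ((302.9150695800781, 62.95922088623047), (24.882125854492188, 107.68861389160156), 79.62415313720703)
0.62 ((321.2066345214844, 163.21888732910156), (18.39916229248047, 98.31072998046875), 80.64701843261719)
```

View pics/w8.png

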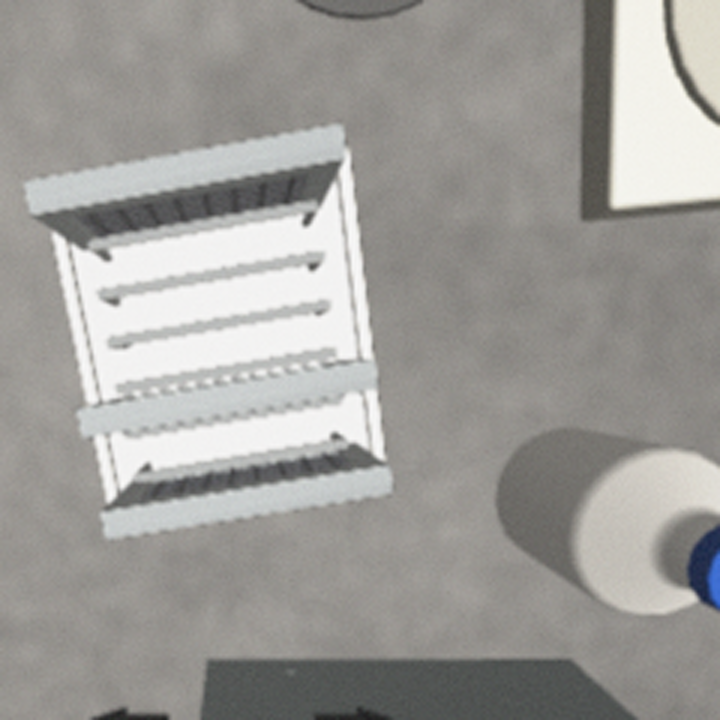

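The crop shows three panel tops: A centred at (247,504), B at (228,399) and D at (186,169). The third rack place is empty.

Run:
```python
from h import *
p=shot("wrist")
Q=dict(A=[(102,516),(105,540),(392,493),(388,468)],B=[(79,410),(83,436),(376,388),(374,361)],D=[(24,186),(33,215),(345,152),(342,124)])
for n,q in Q.items():
    X=np.array([pix(p,(240+a/3-.33,b/3-.33),.12)[:2] for a,b in q]); c=X.mean(0)
    e=(X[2]+X[3]-X[0]-X[1])/2; a=np.arctan2(e[1],e[0]); print(n,c.round(4),"len",np.linalg.norm(e).round(4),"thick",np.linalg.norm((X[0]+X[3]-X[1]-X[2])/2).round(4),"a",a.round(4))
    # refine angle by edge
    go(c[0],c[1],.2,a+np.pi/2)
```

```text
A [0.5429 0.2813] len 0.1194 thick 0.0102 a 0.0764
shift [14.2, 2.1, 127.3] h -0.0888 yaw/q6 options [(np.float64(-1.736), np.float64(-1.36)), (np.float64(1.406), np.float64(1.78))] rows 2.6
B [0.5392 0.324 ] len 0.1185 thick 0.0103 a 0.07
shift [56.4, -5.5, 127.3] h -0.0888 yaw/q6 options [(np.float64(-1.73), np.float64(-1.29)), (np.float64(1.412), np.float64(1.85))] rows 2.8
D [0.5313 0.4079] len 0.1193 thick 0.0098 a 0.0886
shift [139.2, -20.8, 127.3] h -0.0888 yaw/q6 options [(np.float64(-1.748), np.float64(-1.2)), (np.float64(1.393), np.float64(1.94))] rows 3.8
```

{"fn": "play_rows", "kwargs": {
  "translation": [
    [14, 2, 100],
    [14, 2, 100],
    [14, 2, 100],
    [14, 2, 100],
    [14, 2, 100],
    [14, 2, 100],
    [14, 2, 100],
    [14, 2, 100]
  ],
  "yaw": [-0.15, -0.3, -0.45, -0.6, -0.75, -0.9, -1.05, -1.2],
  "grip": [28, 28, 28, 28, 28, 28, 28, 28],
  "newtons": 30
}}

```text
time: 24.85
ee_pos: [0.5427, 0.2815, 0.2274]
orientation: [0.705, 3.061, -0.0]
contact_force: [-0.3, 0.4, -0.3]
gripper_width: 0.284
gripper_force: 0.0
```

{"fn": "play_rows", "kwargs": {
  "translation": [
    [0, 0, 0],
    [0, 0, 0],
    [0, 0, 0],
    [0, 0, 0],
    [0, 0, 0],
    [0, 0, 0]
  ],
  "yaw": [-0.15, -0.3, -0.45, -0.54, -0.54, -0.54],
  "grip": [28, 28, 28, 28, 28, 28]
}}

```text
time: 25.45
ee_pos: [0.5426, 0.2817, 0.2274]
orientation: [-0.124, 3.139, -0.0]
contact_force: [0.3, 0.2, 0.0]
gripper_width: 0.279
gripper_force: 0.0
```

Run:
```python
from h import *
state(); go(.5429,.2813,.09,.087+np.pi/2)
p=shot("wrist"); save(p,"w9",(160,0,480,300),2)
```

```text
t 25.4 tcp [0.5426 0.2817 0.2274] h 1.6495 tz [ 0. -0. -1.] q6 -1.36 F [0.3 0.2 0. ] w 24.5 gf 0.0
shift [-0.3, -0.4, 137.4] h 1.6495 yaw/q6 options [(np.float64(-0.008), np.float64(-1.37)), (np.float64(3.133), np.float64(1.77))] rows 2.7
```

View pics/w9.png

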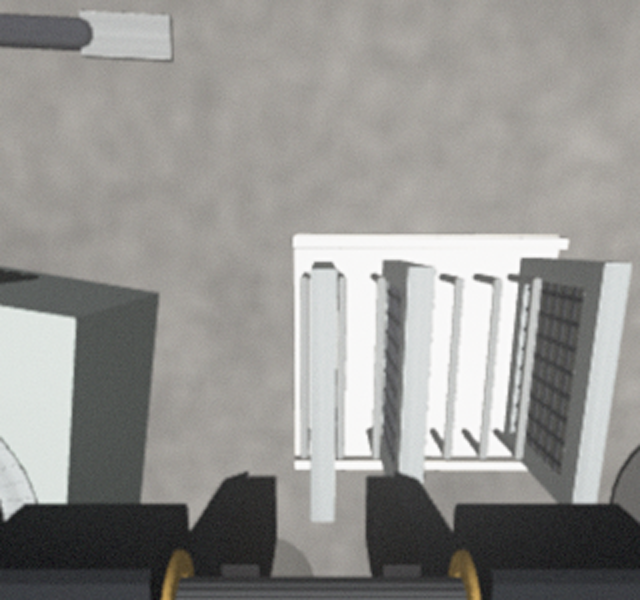

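Panel A (column 322) is centred between the fingers and parallel to them. Descend and grip.

{"fn": "play_rows", "kwargs": {
  "translation": [
    [0, 0, 40],
    [0, 0, 75],
    [0, 0, 100],
    [0, 0, 120],
    [0, 0, 134],
    [0, 0, 137],
    [0, 0, 137],
    [0, 0, 137]
  ],
  "yaw": [-0.005, -0.005, -0.005, -0.005, -0.005, -0.005, -0.005, -0.005],
  "grip": [28, 28, 28, 28, 28, 28, 28, 28]
}}

```text
time: 26.3
ee_pos: [0.543, 0.2821, 0.0915]
orientation: [-0.136, 3.137, 0.001]
contact_force: [-0.8, -0.3, -0.2]
gripper_width: 0.279
gripper_force: 0.0
```

{"fn": "play_rows", "kwargs": {
  "translation": [
    [0, 0, 0],
    [0, 0, 0],
    [0, 0, 0],
    [0, 0, 0]
  ],
  "yaw": [0, 0, 0, 0],
  "grip": [0, 0, 0, 0],
  "newtons": 35
}}

```text
time: 26.7
ee_pos: [0.5428, 0.2821, 0.0911]
orientation: [-0.136, 3.137, 0.001]
contact_force: [-1.2, 1.4, 5.9]
gripper_width: 0.131
gripper_force: 35.0
```

{"fn": "play_rows", "kwargs": {
  "translation": [
    [0, 0, -10],
    [0, 0, -30],
    [0, 0, -60],
    [0, 0, -100],
    [0, 0, -140],
    [0, 0, -180],
    [0, 0, -205],
    [0, 0, -205]
  ],
  "yaw": [0, 0, 0, 0, 0, 0, 0, 0],
  "grip": [0, 0, 0, 0, 0, 0, 0, 0]
}}

```text
time: 27.5
ee_pos: [0.5431, 0.2821, 0.2991]
orientation: [-0.136, 3.132, 0.002]
contact_force: [-0.8, -0.0, -2.1]
gripper_width: 0.132
gripper_force: 35.0
```

Run:
```python
from h import *
state(); 
p=shot("wrist"); save(p,"w10",(160,0,480,300),2)
for i in range(4):
    x,y=U(0,-.03-.042*i); print(i+1,x,y); go(x,y,.295,Y+np.pi/2)
```

```text
t 27.5 tcp [0.5431 0.2821 0.2991] h 1.6576 tz [ 0.006  0.002 -1.   ] q6 -1.37 F [-0.8 -0.  -2.1] w 11.6 gf 35.0
1 0.5968634060409135 -0.047883914942572506
shift [-25.5, -333.3, 0.9] h 1.6575 yaw/q6 options [(np.float64(0.175), np.float64(-1.75)), (np.float64(3.316), np.float64(1.39))] rows 6.7
2 0.5931721744981923 -0.08972139586217402
shift [-18.2, -374.7, 0.9] h 1.6575 yaw/q6 options [(np.float64(0.175), np.float64(-1.82)), (np.float64(3.316), np.float64(1.32))] rows 7.5
3 0.5894809429554712 -0.13155887678177552
shift [-10.9, -416.0, 0.9] h 1.6575 yaw/q6 options [(np.float64(0.175), np.float64(-1.89)), (np.float64(3.316), np.float64(1.25))] rows 8.3
4 0.5857897114127499 -0.173396357701377
shift [-3.6, -457.4, 0.9] h 1.6575 yaw/q6 options [(np.float64(0.175), np.float64(-1.96)), (np.float64(3.316), np.float64(1.18))] rows 9.1
```

View pics/w10.png

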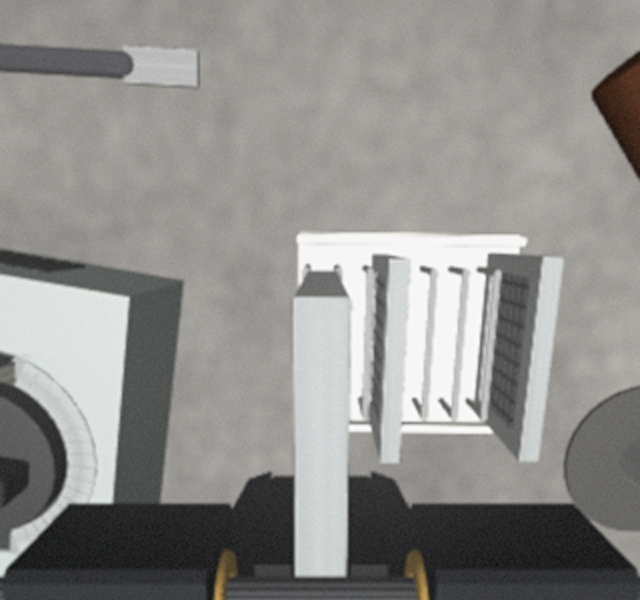

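Panel A is held straight: its near end is at crop (322,296). I'll carry it to hover over slot 4 and measure it against the deck edge in the same view, with no more picture viewing.

{"fn": "play_rows", "kwargs": {
  "translation": [
    [-1, -30, 0],
    [-1, -75, 0],
    [-1, -120, 0],
    [-1, -165, 0],
    [-1, -210, 0],
    [-1, -255, 0],
    [-2, -300, 0],
    [-3, -345, 0]
  ],
  "yaw": [0.02, 0.05, 0.08, 0.11, 0.14, 0.16, 0.175, 0.175],
  "grip": [0, 0, 0, 0, 0, 0, 0, 0]
}}

```text
time: 28.35
ee_pos: [0.5746, -0.0632, 0.2929]
orientation: [-0.139, -3.135, -0.002]
contact_force: [1.1, 1.1, -1.8]
gripper_width: 0.134
gripper_force: 35.0
```

Run:
```python
from h import *
state(); x,y=U(0,-.156); go(x,y,.225,Y+np.pi/2)
```

```text
t 28.4 tcp [ 0.5746 -0.0632  0.2929] h 1.482 tz [-0.004  0.001 -1.   ] q6 -1.79 F [ 1.1  1.1 -1.8] w 11.8 gf 35.0
shift [-21.2, -108.9, 67.7] h 1.482 yaw/q6 options [(np.float64(-0.001), np.float64(-1.97)), (np.float64(3.141), np.float64(1.17))] rows 2.6
```

{"fn": "play_rows", "kwargs": {
  "translation": [
    [-10, -40, 0],
    [-20, -80, 10],
    [-21, -109, 30],
    [-21, -109, 55],
    [-21, -109, 68],
    [-21, -109, 68],
    [-21, -109, 68]
  ],
  "yaw": [0, 0, 0, 0, 0, 0, 0],
  "grip": [0, 0, 0, 0, 0, 0, 0]
}}

```text
time: 29.05
ee_pos: [0.5868, -0.1713, 0.2277]
orientation: [0.137, 3.139, 0.0]
contact_force: [0.3, 0.1, -1.7]
gripper_width: 0.129
gripper_force: 35.0
```

```bash
cat >> h.py <<'E'
def rel(off=.0289):
    """panel end and deck front edge from the wrist view -> unit-x error of panel"""
    state(); o=st(); p=shot("wrist"); m=R.from_rotvec(o["orientation"]); t=np.array(o["ee_pos"])
    zt=t[2]+off
    P=lambda x,y,z: proj(p,t[:3]+m.apply([x,y,0])*[1,1,0]+[0,0,z-t[2]])[0]
    def edge(xs,y,z):  # scan along tool x: brightness at plane z
        g=cv2.GaussianBlur(cv2.cvtColor(p["frame"],cv2.COLOR_RGB2GRAY),(3,3),0).astype(np.float32)
        uv=np.array([P(x,y,z) for x in xs],np.float32)
        return cv2.remap(g,uv[:,0].reshape(1,-1),uv[:,1].reshape(1,-1),cv2.INTER_LINEAR).ravel()
    xs=np.arange(.045,.075,.0005); a=np.mean([edge(xs,y,zt) for y in (-.003,0,.003)],0); d=np.abs(np.diff(a)); print("panel end at tool x",xs[d.argmax()]+.00025,"contrast",d.max().round(1))
    xs2=np.arange(.085,.125,.0005); r=[]
    for y in (-.02,-.01,0,.01,.02,.03,.04):
        a=edge(xs2,y,.13); d=np.abs(np.diff(a)); r.append((round(y,3),round(float(xs2[d.argmax()]+.00025),4),round(float(d.max()),1)))
    print("deck edge",r)
    # slot front edge (x=-63)
    xs3=np.arange(.05,.08,.001)
    return p,P,edge
E
python3 - <<'E'
from h import *
p,P,edge=rel(); save(p,"w11")
x,y=U(0,-.156); go(x,y,.225,Y+np.pi/2)
xs=np.arange(-.05,.051,.0025)
m=R.from_rotvec(st()["orientation"])
# lateral brightness profile across slots at deck, at tool x .075
g=cv2.cvtColor(p["frame"],cv2.COLOR_RGB2GRAY)
for X in(.055,.062,.068,.08):
    print(X,[int(g[tuple(np.round(P(X,yy,.13)).astype(int)[::-1])]) for yy in xs])
E
```

```text
t 29.1 tcp [ 0.5868 -0.1713  0.2277] h 1.4835 tz [ 0.  0. -1.] q6 -1.96 F [ 0.3  0.1 -1.7] w 11.3 gf 35.0
panel end at tool x 0.05975000000000001 contrast 40.5
deck edge [(-0.02, 0.1058, 21.4), (-0.01, 0.1058, 19.9), (0, 0.1058, 19.4), (0.01, 0.1058, 20.6), (0.02, 0.1058, 21.0), (0.03, 0.1058, 20.5), (0.04, 0.1058, 20.9)]
shift [1.1, -2.1, 3.3] h 1.4835 yaw/q6 options [(np.float64(0.001), np.float64(-1.96)), (np.float64(3.142), np.float64(1.18))] rows 0.1
0.055 [149, 150, 148, 150, 149, 154, 152, 139, 210, 211, 204, 203, 198, 208, 162, 136, 127, 105, 106, 110, 112, 112, 105, 124, 184, 208, 213, 205, 208, 200, 209, 155, 172, 230, 229, 109, 107, 102, 145, 151, 146]
0.062 [150, 149, 151, 148, 149, 150, 150, 140, 211, 210, 209, 205, 201, 204, 163, 138, 127, 231, 229, 230, 232, 231, 138, 155, 175, 208, 216, 205, 205, 197, 209, 167, 163, 230, 230, 112, 106, 102, 135, 153, 150]
0.068 [147, 147, 143, 145, 147, 143, 143, 132, 231, 230, 231, 231, 231, 231, 230, 230, 230, 231, 230, 233, 231, 232, 230, 229, 229, 230, 228, 231, 230, 230, 230, 230, 230, 229, 227, 228, 228, 228, 226, 226, 227]
0.08 [131, 150, 151, 152, 151, 152, 145, 147, 232, 229, 230, 229, 230, 231, 230, 229, 231, 230, 229, 231, 231, 229, 228, 230, 229, 230, 231, 229, 229, 231, 231, 230, 227, 229, 228, 228, 227, 227, 226, 228, 225]
```

The panel needs +1 mm in x and −2 mm in y, and both measurements agree with the model. Inserting.

{"fn": "play_rows", "kwargs": {
  "translation": [
    [1, -2, 0],
    [1, -2, 10],
    [1, -2, 20],
    [1, -2, 30],
    [1, -2, 40],
    [1, -2, 50],
    [1, -2, 60],
    [1, -2, 70]
  ],
  "yaw": [0, 0, 0, 0, 0, 0, 0, 0],
  "grip": [0, 0, 0, 0, 0, 0, 0, 0]
}}

```text
time: 29.9
ee_pos: [0.5855, -0.1738, 0.1565]
orientation: [-0.139, -3.138, -0.0]
contact_force: [-0.0, -0.6, -2.3]
gripper_width: 0.13
gripper_force: 35.0
```

{"fn": "play_rows", "kwargs": {
  "translation": [
    [0, 0, 6],
    [0, 0, 11],
    [0, 0, 15],
    [0, 0, 16.5],
    [0, 0, 16.5]
  ],
  "yaw": [0, 0, 0, 0, 0],
  "grip": [0, 0, 0, 0, 0]
}}

```text
time: 30.4
ee_pos: [0.5856, -0.1739, 0.1412]
orientation: [0.139, 3.138, -0.0]
contact_force: [0.5, 0.6, -2.1]
gripper_width: 0.136
gripper_force: 35.0
```

Run:
```python
from h import *
state()
```

```text
t 30.4 tcp [ 0.5856 -0.1739  0.1412] h 1.4825 tz [ 0.001 -0.    -1.   ] q6 -1.96 F [ 0.5  0.6 -2.1] w 12.0 gf 35.0
```

{"fn": "play_rows", "kwargs": {
  "translation": [
    [0, 0, 1.5],
    [0, 0, 1.5],
    [0, 0, 1.5],
    [0, 0, 1.5],
    [0, 0, 1.5],
    [0, 0, -40],
    [0, 0, -80],
    [0, 0, -120]
  ],
  "yaw": [0, 0, 0, 0, 0, 0, 0, 0],
  "grip": [0, 0, 28, 28, 28, 28, 28, 28]
}}

```text
time: 31.2
ee_pos: [0.5853, -0.1737, 0.2623]
orientation: [-0.139, -3.138, -0.0]
contact_force: [-0.1, -0.1, 0.7]
gripper_width: 0.279
gripper_force: 0.0
```

{"fn": "play_rows", "kwargs": {
  "translation": [
    [0, 0, -20],
    [20, 100, -20],
    [40, 200, -20],
    [60, 300, -20],
    [90, 492, -20],
    [90, 492, -20],
    [90, 492, -20],
    [90, 492, -20]
  ],
  "yaw": [0, 0, -0.1, -0.175, -0.175, -0.175, -0.175, -0.175],
  "grip": [28, 28, 28, 28, 28, 28, 28, 28]
}}

```text
time: 32.0
ee_pos: [0.5516, 0.1765, 0.281]
orientation: [-0.136, 3.138, 0.0]
contact_force: [1.4, 0.3, -1.0]
gripper_width: 0.28
gripper_force: 0.0
```

Run:
```python
from h import *
state(); go(.5392,.324,.24,.087+np.pi/2)
p=shot("wrist"); print(pin(p,"panel1",k=6))
```

```text
t 32.0 tcp [0.5516 0.1765 0.281 ] h 1.6574 tz [ 0.  0. -1.] q6 -1.55 F [ 1.4  0.3 -1. ] w 24.6 gf 0.0
shift [-0.4, 148.0, 41.0] h 1.6574 yaw/q6 options [(np.float64(-0.0), np.float64(-1.32)), (np.float64(3.141), np.float64(1.82))] rows 3.1
[(0.98, [0.5362, 0.3257, 0.0116]), (0.97, [0.5234, 0.4083, 0.012])]
```

{"fn": "play_rows", "kwargs": {
  "translation": [
    [0, 50, 20],
    [0, 100, 41],
    [0, 148, 41],
    [0, 148, 41],
    [0, 148, 41]
  ],
  "yaw": [0, 0, 0, 0, 0],
  "grip": [28, 28, 28, 28, 28]
}}

```text
time: 32.6
ee_pos: [0.5391, 0.3225, 0.2394]
orientation: [0.139, -3.138, 0.001]
contact_force: [0.0, 0.5, 0.1]
gripper_width: 0.282
gripper_force: 0.0
```

```bash
cat >> h.py <<'E'
def top(z=.12):
    """top strip of the panel below the tool: near end and lateral edges in the tool frame"""
    state(); o=st(); p=shot("wrist"); m=R.from_rotvec(o["orientation"]); t=np.array(o["ee_pos"])
    g=cv2.GaussianBlur(cv2.cvtColor(p["frame"],cv2.COLOR_RGB2GRAY),(3,3),0).astype(np.float32)
    def prof(L):
        uv=proj(p,[t*[1,1,0]+[0,0,z]+m.apply([x,y,0]) for x,y in L]).astype(np.float32)
        return cv2.remap(g,uv[:,0].reshape(1,-1),uv[:,1].reshape(1,-1),cv2.INTER_LINEAR).ravel()
    ys=np.arange(-.016,.0161,.002)
    for X in(.035,.05): print(X,list(zip((ys*1000).astype(int).tolist(),prof([(X,y) for y in ys]).astype(int).tolist())))
    xs=np.arange(.045,.075,.002); print("end",list(zip((xs*1000).round().astype(int).tolist(),prof([(x,0) for x in xs]).astype(int).tolist())))
    return p
E
python3 - <<'E'
from h import *
top(); go(.5392,.324,.091,.087+np.pi/2)
E
```

```text
t 32.6 tcp [0.5391 0.3225 0.2394] h 1.6592 tz [-0. -0. -1.] q6 -1.31 F [0.  0.5 0.1] w 24.8 gf 0.0
0.035 [(-16, 246), (-14, 246), (-12, 246), (-10, 235), (-8, 201), (-6, 200), (-4, 219), (-2, 212), (0, 216), (2, 216), (4, 216), (5, 212), (8, 185), (10, 195), (12, 220), (13, 246), (16, 246)]
0.05 [(-16, 246), (-14, 246), (-12, 247), (-10, 237), (-8, 202), (-6, 198), (-4, 216), (-2, 212), (0, 215), (2, 217), (4, 215), (5, 213), (8, 189), (10, 194), (12, 222), (13, 247), (16, 246)]
end [(45, 214), (47, 215), (49, 214), (51, 215), (53, 214), (55, 214), (57, 214), (59, 206), (61, 128), (63, 187), (65, 246), (67, 245), (69, 245), (71, 244), (73, 219)]
shift [0.1, 2.8, 148.8] h 1.6576 yaw/q6 options [(np.float64(-0.0), np.float64(-1.3)), (np.float64(3.141), np.float64(1.84))] rows 3.0
```

{"fn": "play_rows", "kwargs": {
  "translation": [
    [0, 1, 40],
    [0, 1, 80],
    [0, 1, 110],
    [0, 1, 130],
    [0, 1, 144],
    [0, 1, 149],
    [0, 1, 149],
    [0, 1, 149]
  ],
  "yaw": [0, 0, 0, 0, 0, 0, 0, 0],
  "grip": [28, 28, 28, 28, 28, 28, 28, 28]
}}

```text
time: 33.45
ee_pos: [0.5398, 0.3229, 0.0921]
orientation: [-0.136, 3.137, 0.001]
contact_force: [-0.4, 0.2, -0.4]
gripper_width: 0.278
gripper_force: 0.0
```

{"fn": "play_rows", "kwargs": {
  "translation": [
    [0, 0, 0],
    [0, 0, 0],
    [0, 0, 0],
    [0, 0, 0]
  ],
  "yaw": [0, 0, 0, 0],
  "grip": [0, 0, 0, 0],
  "newtons": 35
}}

```text
time: 33.85
ee_pos: [0.5395, 0.3233, 0.0917]
orientation: [-0.136, 3.137, 0.001]
contact_force: [-1.5, 0.8, 5.5]
gripper_width: 0.132
gripper_force: 34.9
```

{"fn": "play_rows", "kwargs": {
  "translation": [
    [0, 0, -10],
    [0, 0, -30],
    [0, 0, -60],
    [0, 0, -100],
    [0, 0, -140],
    [0, 0, -180],
    [0, 0, -205],
    [0, 0, -205]
  ],
  "yaw": [0, 0, 0, 0, 0, 0, 0, 0],
  "grip": [0, 0, 0, 0, 0, 0, 0, 0]
}}

```text
time: 34.65
ee_pos: [0.5397, 0.3232, 0.2996]
orientation: [-0.136, 3.133, 0.003]
contact_force: [-0.2, 0.5, -2.5]
gripper_width: 0.138
gripper_force: 34.9
```

{"fn": "play_rows", "kwargs": {
  "translation": [
    [-1, -30, 0],
    [-2, -75, 0],
    [-3, -120, 0],
    [-4, -165, 0],
    [-5, -210, 0],
    [-6, -255, 0],
    [-8, -300, 0],
    [-10, -345, 0]
  ],
  "yaw": [0.02, 0.05, 0.08, 0.11, 0.14, 0.16, 0.175, 0.175],
  "grip": [0, 0, 0, 0, 0, 0, 0, 0]
}}

```text
time: 35.45
ee_pos: [0.5783, -0.0216, 0.2939]
orientation: [-0.139, -3.135, -0.001]
contact_force: [-0.2, 0.5, -2.4]
gripper_width: 0.132
gripper_force: 34.9
```

Run:
```python
from h import *
state(); x,y=U(0,-.114); go(x,y,.225,Y+np.pi/2)
```

```text
t 35.5 tcp [ 0.5783 -0.0216  0.2939] h 1.4821 tz [-0.003  0.001 -1.   ] q6 -1.72 F [-0.2  0.5 -2.4] w 11.6 gf 34.9
shift [-21.1, -108.6, 68.8] h 1.4821 yaw/q6 options [(np.float64(-0.001), np.float64(-1.9)), (np.float64(3.141), np.float64(1.24))] rows 2.6
```

{"fn": "play_rows", "kwargs": {
  "translation": [
    [-10, -40, 0],
    [-20, -80, 10],
    [-21, -109, 30],
    [-21, -109, 55],
    [-21, -109, 68],
    [-21, -109, 68],
    [-21, -109, 68]
  ],
  "yaw": [0, 0, 0, 0, 0, 0, 0],
  "grip": [0, 0, 0, 0, 0, 0, 0]
}}

```text
time: 36.15
ee_pos: [0.5905, -0.1297, 0.2283]
orientation: [0.137, 3.138, -0.0]
contact_force: [0.1, -0.1, -2.3]
gripper_width: 0.133
gripper_force: 34.9
```

Run:
```python
from h import *
p,P,edge=rel()
x,y=U(0,-.114); go(x,y,.141,Y+np.pi/2)
print(pin(p,"panel1",k=5))
```

```text
t 36.1 tcp [ 0.5905 -0.1297  0.2283] h 1.4835 tz [ 0. -0. -1.] q6 -1.89 F [ 0.1 -0.1 -2.3] w 11.7 gf 34.9
panel end at tool x 0.06025000000000001 contrast 42.5
deck edge [(-0.02, 0.1058, 20.6), (-0.01, 0.1058, 20.6), (0, 0.1058, 20.6), (0.01, 0.1058, 20.6), (0.02, 0.1058, 22.1), (0.03, 0.1058, 21.3), (0.04, 0.1058, 19.0)]
shift [1.1, -1.9, 87.9] h 1.4836 yaw/q6 options [(np.float64(0.001), np.float64(-1.9)), (np.float64(3.142), np.float64(1.25))] rows 1.8
[(0.68, [0.5926, -0.1303, 0.1468]), (0.61, [0.585, -0.1764, 0.0597])]
```

{"fn": "play_rows", "kwargs": {
  "translation": [
    [0.5, -2, 0],
    [0.5, -2, 10],
    [0.5, -2, 20],
    [0.5, -2, 30],
    [0.5, -2, 40],
    [0.5, -2, 50],
    [0.5, -2, 60],
    [0.5, -2, 70]
  ],
  "yaw": [0, 0, 0, 0, 0, 0, 0, 0],
  "grip": [0, 0, 0, 0, 0, 0, 0, 0]
}}

```text
time: 37.05
ee_pos: [0.5896, -0.1322, 0.157]
orientation: [-0.139, -3.138, -0.0]
contact_force: [0.9, -0.5, -2.1]
gripper_width: 0.138
gripper_force: 34.9
```

{"fn": "play_rows", "kwargs": {
  "translation": [
    [0, 0, 6],
    [0, 0, 11],
    [0, 0, 15],
    [0, 0, 17],
    [0, 0, 17]
  ],
  "yaw": [0, 0, 0, 0, 0],
  "grip": [0, 0, 0, 0, 0]
}}

```text
time: 37.55
ee_pos: [0.5898, -0.1324, 0.1417]
orientation: [0.139, 3.138, -0.001]
contact_force: [-2.7, 0.6, 3.0]
gripper_width: 0.13
gripper_force: 34.9
```

{"fn": "play_rows", "kwargs": {
  "translation": [
    [0, 0, 0],
    [0, 0, 0],
    [0, 0, 0],
    [0, 0, 0],
    [0, 0, -40],
    [0, 0, -80],
    [0, 0, -120],
    [0, 0, -140]
  ],
  "yaw": [0, 0, 0, 0, 0, 0, 0, 0],
  "grip": [0, 28, 28, 28, 28, 28, 28, 28]
}}

```text
time: 38.35
ee_pos: [0.5902, -0.1324, 0.2846]
orientation: [0.138, 3.134, -0.003]
contact_force: [-0.6, -0.7, -0.6]
gripper_width: 0.282
gripper_force: 0.0
```

{"fn": "play_rows", "kwargs": {
  "translation": [
    [10, 50, 0],
    [20, 100, 0],
    [40, 200, 0],
    [60, 300, 0],
    [105, 530, 0],
    [105, 530, 0],
    [105, 530, 0],
    [105, 530, 0]
  ],
  "yaw": [0, 0, -0.1, -0.175, -0.175, -0.175, -0.175, -0.175],
  "grip": [28, 28, 28, 28, 28, 28, 28, 28]
}}

```text
time: 39.15
ee_pos: [0.5461, 0.2675, 0.2809]
orientation: [-0.136, 3.138, 0.0]
contact_force: [0.2, -0.4, 0.1]
gripper_width: 0.283
gripper_force: 0.0
```

Run:
```python
from h import *
state(); go(.5313,.4079,.24,.087+np.pi/2)
```

```text
t 39.1 tcp [0.5461 0.2675 0.2809] h 1.6576 tz [ 0.  0. -1.] q6 -1.39 F [ 0.2 -0.4  0.1] w 24.9 gf 0.0
shift [2.6, 141.1, 40.9] h 1.6576 yaw/q6 options [(np.float64(-0.0), np.float64(-1.2)), (np.float64(3.141), np.float64(1.95))] rows 2.9
```

{"fn": "play_rows", "kwargs": {
  "translation": [
    [1, 50, 20],
    [2, 100, 41],
    [2.5, 141, 41],
    [2.5, 141, 41],
    [2.5, 141, 41]
  ],
  "yaw": [0, 0, 0, 0, 0],
  "grip": [28, 28, 28, 28, 28]
}}

```text
time: 39.65
ee_pos: [0.5316, 0.4063, 0.2393]
orientation: [0.139, -3.138, 0.001]
contact_force: [0.5, -1.0, 1.1]
gripper_width: 0.277
gripper_force: 0.0
```

Run:
```python
from h import *
top(); go(.5313,.4079,.0915,.087+np.pi/2)
```

```text
t 39.6 tcp [0.5316 0.4063 0.2393] h 1.6591 tz [-0. -0. -1.] q6 -1.18 F [ 0.5 -1.   1.1] w 24.4 gf 0.0
0.035 [(-16, 245), (-14, 245), (-12, 245), (-10, 231), (-8, 194), (-6, 200), (-4, 224), (-2, 208), (0, 209), (2, 211), (4, 210), (5, 210), (8, 198), (10, 192), (12, 216), (13, 164), (16, 151)]
0.05 [(-16, 244), (-14, 244), (-12, 245), (-10, 235), (-8, 197), (-6, 195), (-4, 217), (-2, 207), (0, 209), (2, 211), (4, 210), (5, 205), (8, 177), (10, 188), (12, 218), (13, 199), (16, 156)]
end [(45, 210), (47, 210), (49, 209), (51, 209), (53, 210), (55, 210), (57, 209), (59, 211), (61, 158), (63, 157), (65, 241), (67, 243), (69, 244), (71, 229), (73, 177)]
shift [0.6, 2.7, 148.3] h 1.6575 yaw/q6 options [(np.float64(-0.0), np.float64(-1.18)), (np.float64(3.141), np.float64(1.96))] rows 3.0
```

{"fn": "play_rows", "kwargs": {
  "translation": [
    [0.5, 1.5, 40],
    [0.5, 1.5, 80],
    [0.5, 1.5, 110],
    [0.5, 1.5, 130],
    [0.5, 1.5, 144],
    [0.5, 1.5, 149],
    [0.5, 1.5, 149],
    [0.5, 1.5, 149]
  ],
  "yaw": [0, 0, 0, 0, 0, 0, 0, 0],
  "grip": [28, 28, 28, 28, 28, 28, 28, 28]
}}

```text
time: 40.5
ee_pos: [0.5319, 0.4072, 0.0923]
orientation: [-0.136, 3.137, 0.001]
contact_force: [0.1, -0.3, 0.7]
gripper_width: 0.276
gripper_force: 0.0
```

{"fn": "play_rows", "kwargs": {
  "translation": [
    [0, 0, 0],
    [0, 0, 0],
    [0, 0, 0],
    [0, 0, 0]
  ],
  "yaw": [0, 0, 0, 0],
  "grip": [0, 0, 0, 0],
  "newtons": 35
}}

```text
time: 40.9
ee_pos: [0.5316, 0.4075, 0.0917]
orientation: [-0.136, 3.137, 0.001]
contact_force: [-1.0, 0.0, 6.2]
gripper_width: 0.132
gripper_force: 34.9
```

{"fn": "play_rows", "kwargs": {
  "translation": [
    [0, 0, -10],
    [0, 0, -30],
    [0, 0, -60],
    [0, 0, -100],
    [0, 0, -140],
    [0, 0, -180],
    [0, 0, -205],
    [0, 0, -205]
  ],
  "yaw": [0, 0, 0, 0, 0, 0, 0, 0],
  "grip": [0, 0, 0, 0, 0, 0, 0, 0]
}}

```text
time: 41.7
ee_pos: [0.5318, 0.4074, 0.2998]
orientation: [-0.136, 3.133, 0.004]
contact_force: [1.0, -1.1, -1.7]
gripper_width: 0.135
gripper_force: 34.9
```

{"fn": "play_rows", "kwargs": {
  "translation": [
    [-1, -30, 0],
    [-2, -78, 0],
    [-3, -126, 0],
    [-4, -174, 0],
    [-5, -222, 0],
    [-6, -270, 0],
    [-8, -318, 0],
    [-10, -362, 0]
  ],
  "yaw": [0.02, 0.05, 0.08, 0.11, 0.14, 0.16, 0.175, 0.175],
  "grip": [0, 0, 0, 0, 0, 0, 0, 0]
}}

```text
time: 42.5
ee_pos: [0.5719, 0.0453, 0.2939]
orientation: [-0.14, -3.135, -0.0]
contact_force: [1.5, -0.3, -1.8]
gripper_width: 0.13
gripper_force: 34.9
```

Run:
```python
from h import *
state(); x,y=U(0,-.072); go(x,y,.225,Y+np.pi/2)
```

```text
t 42.5 tcp [0.5719 0.0453 0.2939] h 1.4817 tz [-0.003  0.    -1.   ] q6 -1.61 F [ 1.5 -0.3 -1.8] w 11.5 gf 34.9
shift [-33.4, -132.5, 68.8] h 1.4817 yaw/q6 options [(np.float64(-0.001), np.float64(-1.84)), (np.float64(3.14), np.float64(1.3))] rows 3.1
```

{"fn": "play_rows", "kwargs": {
  "translation": [
    [-12, -40, 0],
    [-24, -80, 0],
    [-33, -115, 5],
    [-33, -134, 25],
    [-33, -134, 50],
    [-33, -134, 68],
    [-33, -134, 68],
    [-33, -134, 68]
  ],
  "yaw": [0, 0, 0, 0, 0, 0, 0, 0],
  "grip": [0, 0, 0, 0, 0, 0, 0, 0]
}}

```text
time: 43.3
ee_pos: [0.5934, -0.0888, 0.2274]
orientation: [-0.138, -3.137, -0.001]
contact_force: [0.6, 0.5, -1.8]
gripper_width: 0.135
gripper_force: 34.9
```

Run:
```python
from h import *
p,P,edge=rel()
x,y=U(0,-.072); go(x,y,.141,Y+np.pi/2)
```

```text
t 43.3 tcp [ 0.5934 -0.0888  0.2274] h 1.4827 tz [-0.001  0.    -1.   ] q6 -1.83 F [ 0.6  0.5 -1.8] w 11.9 gf 34.9
panel end at tool x 0.06075000000000001 contrast 39.5
deck edge [(-0.02, 0.1053, 22.2), (-0.01, 0.1053, 21.6), (0, 0.1053, 22.8), (0.01, 0.1053, 19.6), (0.02, 0.1053, 20.0), (0.03, 0.1053, 19.3), (0.04, 0.1053, 19.2)]
shift [0.5, -0.9, 87.3] h 1.4828 yaw/q6 options [(np.float64(-0.0), np.float64(-1.83)), (np.float64(3.142), np.float64(1.31))] rows 1.7
```

Shift (−0.5, −1) and insert.

{"fn": "play_rows", "kwargs": {
  "translation": [
    [-0.5, -1, 0],
    [-0.5, -1, 10],
    [-0.5, -1, 20],
    [-0.5, -1, 30],
    [-0.5, -1, 40],
    [-0.5, -1, 50],
    [-0.5, -1, 60],
    [-0.5, -1, 69]
  ],
  "yaw": [0, 0, 0, 0, 0, 0, 0, 0],
  "grip": [0, 0, 0, 0, 0, 0, 0, 0]
}}

```text
time: 44.15
ee_pos: [0.594, -0.09, 0.1579]
orientation: [-0.139, -3.138, -0.0]
contact_force: [0.0, 0.2, -1.5]
gripper_width: 0.135
gripper_force: 34.9
```

{"fn": "play_rows", "kwargs": {
  "translation": [
    [0, 0, 6],
    [0, 0, 11],
    [0, 0, 15],
    [0, 0, 17],
    [0, 0, 17]
  ],
  "yaw": [0, 0, 0, 0, 0],
  "grip": [0, 0, 0, 0, 0]
}}

```text
time: 44.65
ee_pos: [0.5942, -0.0901, 0.1421]
orientation: [0.139, 3.138, -0.0]
contact_force: [-0.2, -0.2, -2.2]
gripper_width: 0.132
gripper_force: 34.9
```

Run:
```python
from h import *
state()
```

```text
t 44.6 tcp [ 0.5942 -0.0901  0.1421] h 1.4826 tz [ 0. -0. -1.] q6 -1.83 F [-0.2 -0.2 -2.2] w 11.6 gf 34.9
```

Lower another 1.5 mm, release, rise and check.

{"fn": "play_rows", "kwargs": {
  "translation": [
    [0, 0, 1.5],
    [0, 0, 1.5],
    [0, 0, 1.5],
    [0, 0, 1.5],
    [0, 0, 1.5],
    [0, 0, -40],
    [0, 0, -80],
    [0, 0, -130]
  ],
  "yaw": [0, 0, 0, 0, 0, 0, 0, 0],
  "grip": [0, 0, 28, 28, 28, 28, 28, 28]
}}

```text
time: 45.45
ee_pos: [0.5935, -0.0899, 0.2724]
orientation: [-0.139, -3.136, -0.001]
contact_force: [0.8, 0.4, 0.2]
gripper_width: 0.279
gripper_force: 0.0
```

Run:
```python
from h import *
state()
p=shot("wrist"); f=p["frame"].astype(int)
m=((f[...,1]>f[...,0]+50)&(f[...,1]>f[...,2]+30)).astype(np.uint8)
n,lab,s,c=cv2.connectedComponentsWithStats(m); i=1+s[1:,4].argmax(); b=pix(p,c[i],.152); print("btn",s[i],b)
print("pt",pin(p,"start_top"),"panels",pin(p,"panel1",k=5))
for cam in("top","side"):
    q=shot(cam); print(cam,"panels",pin(q,"panel1",k=6),"fresh",pin(q,"fresh"),"spent",pin(q,"spent"),"fb",pin(q,"fresh_bar"))
go(b[0],b[1],.17,Y+np.pi/2)
```

```text
t 45.5 tcp [ 0.5935 -0.0899  0.2724] h 1.4824 tz [-0.002  0.001 -1.   ] q6 -1.83 F [0.8 0.4 0.2] w 24.6 gf 0.0
btn [399 101  29  29 653] [ 0.52560011 -0.0017382   0.152     ]
pt [(0.68, [0.5248, 0.0006, 0.1532]), (0.46, [0.5885, -0.1338, 0.0616])] panels [(0.82, [0.5877, -0.1316, 0.0605]), (0.63, [0.587, -0.1776, 0.0607]), (0.62, [0.5895, -0.0879, 0.0586])]
top panels [(0.62, [0.1952, 0.3591, 0.0024]), (0.52, [0.596, -0.0478, 0.1288]), (0.43, [0.5821, -0.1726, 0.063]), (0.34, [0.5381, 0.342, -0.0001]), (0.31, [0.372, 0.4929, 0.0019]), (0.24, [0.5514, 0.0984, 0.1321])] fresh [(0.56, [0.6099, 0.0887, 0.0615])] spent [(0.87, [0.4291, -0.3269, 0.0042])] fb [(0.88, [0.6157, 0.0956, 0.16]), (0.18, [0.5962, -0.0471, 0.1322])]
side panels [(0.79, [0.1974, 0.3636, -0.0016])] fresh [(0.69, [0.6072, 0.0917, 0.0591])] spent [(0.91, [0.429, -0.3282, 0.0019]), (0.65, [0.6038, 0.0342, 0.1166]), (0.61, [0.6075, 0.0954, 0.124]), (0.27, [0.5307, -0.0006, 0.151])] fb [(0.75, [0.6136, 0.0883, 0.1565])]
shift [75.9, 81.9, 101.5] h 1.4825 yaw/q6 options [(np.float64(-0.0), np.float64(-1.68)), (np.float64(3.141), np.float64(1.46))] rows 3.0
```

All three panels are at 0.06, the fresh cartridge is locked and the spent one is in the tray. Press the button with shut fingers.

{"fn": "play_rows", "kwargs": {
  "translation": [
    [30, 30, 20],
    [60, 60, 50],
    [76, 81, 80],
    [76, 81, 101],
    [76, 81, 110],
    [76, 81, 110]
  ],
  "yaw": [0, 0, 0, 0, 0, 0],
  "grip": [0, 0, 0, 0, 0, 0]
}}

```text
time: 46.7
ee_pos: [0.5255, -0.0029, 0.1613]
orientation: [-0.139, -3.137, -0.0]
contact_force: [-0.1, 0.1, 0.8]
gripper_width: 0.002
gripper_force: 0.0
```

Run:
```python
from h import *
state(); go(.5256,-.0012,.147,Y+np.pi/2)
```

```text
t 46.7 tcp [ 0.5255 -0.0029  0.1613] h 1.4823 tz [-0.001  0.    -1.   ] q6 -1.71 F [-0.1  0.1  0.8] w 0.1 gf 0.0
shift [0.0, 1.7, 14.3] h 1.4823 yaw/q6 options [(np.float64(-0.001), np.float64(-1.71)), (np.float64(3.141), np.float64(1.43))] rows 0.3
```

{"fn": "play_rows", "kwargs": {
  "translation": [
    [0, 1.5, 6],
    [0, 1.5, 10],
    [0, 1.5, 13],
    [0, 1.5, 14.5],
    [0, 1.5, 15.5],
    [0, 1.5, 15.5],
    [0, 1.5, 15.5]
  ],
  "yaw": [0, 0, 0, 0, 0, 0, 0],
  "grip": [0, 0, 0, 0, 0, 0, 0]
}}

```text
time: 47.4
ee_pos: [0.5262, -0.0014, 0.1469]
orientation: [0.139, 3.137, -0.001]
contact_force: [3.4, -2.1, 4.6]
gripper_width: 0.006
gripper_force: 2.3
```

{"fn": "play_rows", "kwargs": {
  "translation": [
    [0, 0, 1],
    [0, 0, 1.5],
    [0, 0, 1.5]
  ],
  "yaw": [0, 0, 0],
  "grip": [0, 0, 0]
}}

```text
time: 47.7
ee_pos: [0.5263, -0.0014, 0.1463]
orientation: [0.138, 3.136, -0.001]
contact_force: [-1.0, -0.9, 13.6]
gripper_width: 0.006
gripper_force: 6.9
```

{"fn": "play_rows", "kwargs": {
  "translation": [
    [0, 0, -20],
    [0, 0, -60],
    [0, 0, -100],
    [0, 0, -140],
    [0, 0, -140],
    [0, 0, -140],
    [0, 0, -140],
    [0, 0, -140]
  ],
  "yaw": [0, 0, 0, 0, 0, 0, 0, 0],
  "grip": [0, 0, 0, 0, 0, 0, 0, 0]
}}

```text
time: 48.5
ee_pos: [0.5251, -0.001, 0.2833]
orientation: [-0.139, -3.135, -0.001]
contact_force: [-0.1, 0.0, 0.7]
gripper_width: -0.001
gripper_force: 0.0
```

Run:
```python
from h import *
state()
for c in("wrist","side"):
    p=shot(c); print(c,"panels",pin(p,"panel1",k=5),"fresh",pin(p,"fresh"),"spent",pin(p,"spent"))
```

```text
t 48.5 tcp [ 0.5251 -0.001   0.2833] h 1.4825 tz [-0.003  0.001 -1.   ] q6 -1.71 F [-0.1  0.   0.7] w -0.1 gf 0.0
wrist panels [(0.97, [0.5885, -0.0882, 0.0612]), (0.67, [0.5889, -0.1324, 0.0608])] fresh [(0.87, [0.6084, 0.0915, 0.059])] spent [(0.63, [0.4302, -0.3273, 0.0047])]
side panels [(0.95, [0.1991, 0.3608, 0.0004]), (0.27, [0.6022, -0.0471, 0.1276])] fresh [(0.65, [0.6055, 0.0892, 0.0603])] spent [(0.63, [0.4316, -0.3276, 0.0024])]
```

The button bottomed out (13.6 N) and everything is in place, so I'm handing the job in.

```bash
python3 -c "
from h import *
print(manip.close_job())"
```

```text
the job is handed in; nothing more can be done
None
```

I handed the job in after about 48 s of robot time: spent cartridge upright in the tray, fresh one locked in the well, all three panels home in slots 2–4, and the start button pressed to its stop; the judge returned no verdict.

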